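# Set the batch-number drum of a dispensing station to 5

### The arm

A 7-joint arm with a two-finger parallel gripper is mounted at the origin on the work surface. World frame = base frame: x ahead of the robot, y to its left, z up, the work surface at z = 0. Lengths are in m, angles in rad, forces in N, time in s.
With the tool pointing down it reaches from about 0.4 to 0.875 m from the base axis. Payload 19.3 kg.
Tool frame: the origin (TCP) lies at the very end of the fingers, on their centre line; the grasp point (between the pads) lies 19 mm behind it; z points along the fingers, x is the direction in which the jaws open and shut, and the axes are right-handed (so a half turn about z gives the same grasp; the last joint's range is limited). The gripper opens to 85 mm and grips with 20 to 120 N. Pads are 22 mm wide; open, the fingers measure 114 mm over their backs; the gripper's body (76 mm by 85 mm) begins 54 mm behind the grasp point. The pads swing forward as they close: fully open they stand 13 mm farther back than shut.
Start: joints at [1.239, 0.521, -0.036, 1.599, 0.021, 1.021, -0.113], TCP at [0.162, -0.604, 0.231] pointing down, gripper open.
Joint ranges: [-2.91, 2.91], [-0.3, 2.13], [-1.5, 1.42], [0.17, 2.43], [-1.26, 4.41], [0.16, 1.93], [-2.52, 2.52]. Speed limits (rad/s): [1.89, 1.89, 2.39, 2.39, 3.01, 3.01, 3.01].

### API

Orientations are given as [roll, pitch, yaw] about the fixed x, y, z axes, in that order (R = Rz(yaw) Ry(pitch) Rx(roll)).
In Python, from workcell import bot gives the robot as it stands.
- The arm moves only by the tool jog_arm, never from a script. Its argument "increments" is a list of rows, each an object of numbers: "wx", "wy", "wz": the turn, a rotation vector about the tool's x, y, z in degrees; "x", "y", "z": the shift along the tool's x, y, z in cm; "claw": the opening in per cent of the stroke, from 0 (shut) to 100 (fully open). A call has 1 to 10 rows; each row is the pose to reach, as a shift and turn from the pose measured when the call began, along the tool's axes at that moment; what a row does not reach only later rows make up. A row lasts 1/8 s, in which the tool goes at most 62.5 mm and 10.7 degrees, less where a joint would pass 70% of its speed; a pose out of reach is approached as far as the arm can. A call with a gripper value outside its range is refused whole. The fingers move at their own pace and stop on an object; "squeeze" is the grip in N (left out, the last holds). Time passes only in rows, so rows that repeat a pose let the fingers close. It gives the time, the measured TCP pose, the force and the opening at its end, in the units of the state.
- bot.observe(): the state, without advancing time (a new reading comes with each control period).
- bot.grab_frame(name): name is "side" or "top"; returns a dict with "pixels" (384x512x3 uint8, red, green, blue), "fov_y" (degrees; the focal length in pixels is half the picture's height over the tangent of half this angle, whatever the lens; pixels are square), "cx", "cy" (the principal point, pixels), "k1" (the pictures are not rectified: a ray, as slopes to the right and down, at radius r is drawn at 1 + k1 r^2 times it, then the intrinsics apply), "origin" and "orientation" of the camera in the world. Camera axes: x right, y down, z forward; pixel columns grow to the right and rows downward; lengths in m; the calibration is good to about 2 mm. A picture is of the moment at which its call begins. There is no depth.
- bot.job_done(): hands the job in, once; it reports no verdict.
The state is a dict: "clock": time; "qpos": joint angles; "qd": joint speeds; "joint_efforts": joint torques, N m; "position": TCP position; "tool_rot": TCP orientation; "force": force on the tool from outside, world axes, zero at the start; "moment": the same for the moment, N m; "grip_width": finger opening in m.
Only numpy, scipy, OpenCV 4.12 (cv2) and the standard library are available. Lean on these libraries where they do the work, as an engineer would, in place of code of your own. Each camera call takes 0.05 s, during which the arm holds its last target.

### The job

Slide the metal guard off the number drum, roll the drum with gentle fingertip pressure on its rim until the whole number 5 stands in the middle of the small window, then slide the guard fully shut over the drum again. Do not press hard on the drum, and leave the bottles and other things around the station where they stand.

Things in the scene. Friction and masses are not known exactly. Their poses are not given: they have to be found in the camera images.
- deck (a point): Point on the flat top (deck, 80 mm above the table) of the fixed cream batch-number station, straight above the middle of the drum. Its axes are the station's: z up, x towards the side with the window (away from the robot at yaw 0), y along the drum's axle. The deck reaches 62 mm either way along x, and in y from -45 to +115 mm.
- slot (a point): Same point as deck, mid-slot. The drum, 90 mm across, 44 mm wide (y -22 to +22 mm), lies in the slot, axle along y; only its rim stands above the deck. Its height is set by hand and not measured: the rim's top is 18 to 30 mm above the deck and must be found by touch. It cannot be pinched across its end faces without harm.
- station: The station's housing, origin at the centre of its underside on the table (x, y as deck). The drum is sprung: from about 2 N it yields straight down, 3.5 N per mm, up to 7 mm, and rises when let go. It turns stiffly (3.6 N along the rim) and stays put; a fingertip pressing under about 5 to 7 N slips over it; over 20 N harms it.
- window (a point): About the middle (within 6 mm in height) of the small window, 24 mm high and 26 mm wide, in a sloped hood on the +x side; one black number, 16 mm high, shows in it, upright for someone on that side. The hood is 60 mm wide in y; its upper edge is 35 to 45 mm from deck in x and up to 24 mm above the deck.
- drum (a joint): Turn of the drum, rad. Number k (0 to 9) is in the middle of the window at k x 0.6283: 5 is at 3.1416. It grows, and the numbers go up, when the top of the rim is rolled towards +x (the window side); 28 mm of rim change the number by one. Stops just beyond 0 and 9. It starts below 5.
- fin (a point): Centre of the upright grey fin on top of the sliding guard, by which it is moved: 34 mm along x, 14 mm along y, 28 mm high, its foot on the guard's plate 36 mm above the deck, its x 8 mm on the -x side of deck. The guard is an aluminium plate 94 by 64 mm (64 in y) with a skirt at its -x edge; shut, it covers the drum.
- guard (a joint): Travel of the guard, m: 0 fully shut (over the drum), 0.08 fully open; it grows as the guard slides towards the station's +y, needs about 2 N and stays where it is left.
- bottle_a: White bottle, upside down on its dosing head, 62 mm across and 206 mm high, loose, a bystander on the station's -y side. Origin: centre of its underside.
- bottle_b: Bottle like bottle_a, a bystander on the station's +y side.
- bottle_c: Bottle like bottle_a, a bystander farther away.
- dosing_head: Loose cream dosing head without its bottle, 62 mm across, 45 mm high, a bystander. Origin: centre of its underside.
- brush: Loose cleaning brush lying on the table, a bystander.
- cup: Loose steel cup, 60 mm across, 50 mm high, a bystander. Origin: centre of its underside.

How it is judged:
By the outcome, as a careful person would: the job done as asked, in the order asked, and still so for the second after the job is handed in, with the robot touching nothing.
It also fails if it takes over 72 s, if anything falls off the work surface, if the arm or the gripper's body presses on something with over 40 N, if the wrist force passes 120 N, or if a joint passes its speed limit or range.

## Working session

There is one attempt and no reset: what is moved stays moved. The work goes in short steps, Python scripts to look and compute and a tool call to move; the robot and the scene stay as the last step left them, time stands still between calls to the robot, and variables do not carry over. Pictures are saved under pics/ and viewed, and the job is handed in when it is done.

Besides the shell and the picture viewer there is one more tool, called as name([rows], argument=value, ...), one row to a line, values as JSON. jog_arm: Moves the arm, as the interface text tells. Its arguments: {"type":"object","properties":{"increments":{"type":"array","items":{"type":"object","properties":{"wx":{"type":"number"},"wy":{"type":"number"},"wz":{"type":"number"},"x":{"type":"number"},"y":{"type":"number"},"z":{"type":"number"},"claw":{"type":"number"}}}},"squeeze":{"type":"number"}},"required":["increments"]}

```bash
mkdir -p pics; ls
python3 - <<'E'
from workcell import bot
import cv2
print(bot.observe())
for n in("side","top"):
    f=bot.grab_frame(n); p=f.pop("pixels"); print(n,f)
    cv2.imwrite(f"pics/{n}0.png",p[:,:,::-1])
E
```

```text
pics
{'clock': 0.0, 'qpos': array([ 1.23879485,  0.52201723, -0.03633092,  1.59999156,  0.02121242,
        1.02112632, -0.11276723]), 'qd': array([ 0.00065975,  0.00202583, -0.00090337,  0.00050679,  0.00094325,
       -0.00095753,  0.00108605]), 'joint_efforts': array([ 8.47029460e-04, -9.27115774e+01,  1.98079124e+00, -3.69941247e+01,
        1.79088529e-02,  8.04350653e-03, -3.21892639e-05]), 'position': array([ 0.16163746, -0.60338463,  0.23072959]), 'tool_rot': array([ 3.14150040e+00,  1.15335837e-03, -1.30896286e+00]), 'force': array([0.50250621, 0.87787498, 0.43143828]), 'moment': array([ 0.03377408,  0.02284804, -0.05685921]), 'grip_width': 0.08532974673737381}
side {'fov_y': 53.904598176645095, 'cx': 257.6824110987148, 'cy': 187.7805074371353, 'k1': -0.11845848017217478, 'origin': array([0.27205063, 0.81601881, 0.78863231]), 'orientation': array([-2.26091416, -0.00774394, -2.78238618])}
top {'fov_y': 50.11918720672689, 'cx': 263.6279045000521, 'cy': 195.62755432286323, 'k1': 0.0463073215622099, 'origin': array([0.3793005 , 0.01056874, 1.36786342]), 'orientation': array([-3.00839937,  0.01386392, -1.57914186])}
```

View pics/side0.png

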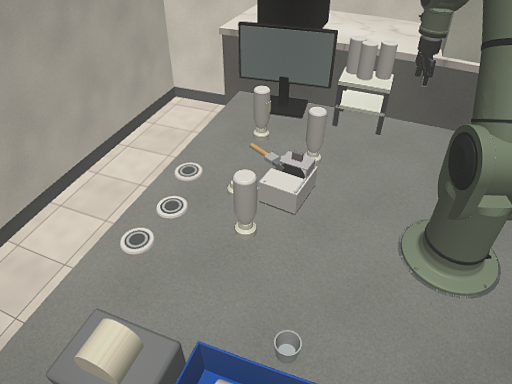

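View pics/top0.png

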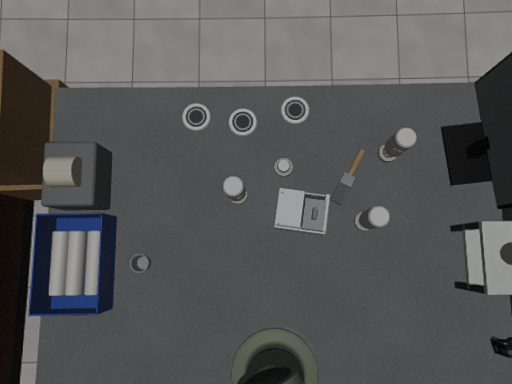

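```bash
cat > h.py <<'E'
import numpy as np, cv2
from scipy.spatial.transform import Rotation as R
from scipy.optimize import least_squares
from workcell import bot
def cam(f):
    F=192/np.tan(np.radians(f["fov_y"]/2)); return F,R.from_euler('xyz',f["orientation"]).as_matrix(),np.array(f["origin"])
def proj(f,P):
    F,M,o=cam(f); c=(np.atleast_2d(P)-o)@M; s=c[:,:2]/c[:,2:]
    s=s*(1+f["k1"]*(s**2).sum(1,keepdims=True)); return s*F+[f["cx"],f["cy"]]
def ray(f,uv):
    F,M,o=cam(f); d=(np.array(uv,float)-[f["cx"],f["cy"]])/F; s=d.copy()
    for _ in range(20): s=d/(1+f["k1"]*(s**2).sum())
    v=M@np.array([s[0],s[1],1]); return o,v
def onz(f,uv,z):
    o,v=ray(f,uv); return o+v*(z-o[2])/v[2]
def crop(f,box,k,name):
    x0,y0,x1,y1=box; cv2.imwrite("pics/"+name,cv2.resize(np.ascontiguousarray(f["pixels"][y0:y1,x0:x1,::-1]),None,fx=k,fy=k,interpolation=cv2.INTER_CUBIC))
E
python3 - <<'E'
from h import *
t=bot.grab_frame("top"); s=bot.grab_frame("side")
crop(t,(220,150,400,250),4,"t1.png"); crop(s,(220,130,340,240),5,"s1.png")
import pickle; pickle.dump((t,s),open("f0.pkl","wb"))
for n,uv,z in [("A",(304,211),.08),("botA",(363,222),0),("botB",(240,197),0)]: print(n,onz(t,uv,z))
E
```

```text
A [ 0.50197688 -0.09950248  0.08      ]
botA [ 0.47126521 -0.30039204  0.        ]
botB [0.55890075 0.10748097 0.        ]
```

View pics/t1.png

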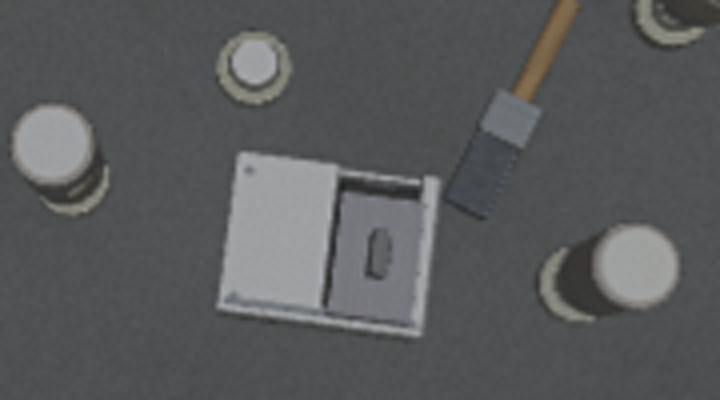

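View pics/s1.png

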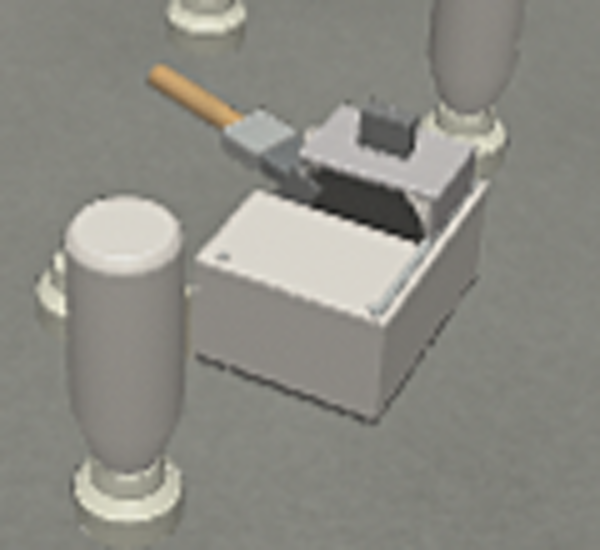

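```bash
cat > fit.py <<'E'
from h import *
import pickle
t,s=pickle.load(open("f0.pkl","rb"))
L=np.array([[62,115],[-62,115],[-62,-45],[62,-45]])/1000
T=np.array([[238,153],[218,309],[421,335],[439,178]])/4+[220,150]
S=np.array([[197,258],[383,322],[488,183]])/5+[220,130]
def W(p,l,z): 
    c,n=np.cos(p[2]),np.sin(p[2]); l=np.atleast_2d(l); return np.c_[p[0]+c*l[:,0]-n*l[:,1],p[1]+n*l[:,0]+c*l[:,1],np.full(len(l),z)]
def res(p,a=1,b=1): return np.r_[(a*(proj(t,W(p,L,.08))-T)).ravel(),(b*(proj(s,W(p,L[:3],.08))-S)).ravel()]
if __name__=="__main__":
    for a,b in((1,0),(0,1),(1,1)):
        r=least_squares(res,[.5,-.13,-.1],args=(a,b)); print(r.x,np.round(r.fun,1))
    p=r.x
    fin=W(p,[[-.008,0]],.144); print("fin top",fin)
    print("fin crop top",(proj(t,fin)-[220,150])*4,"side",(proj(s,fin)-[220,130])*5)
    for l in [(.009,.007),(-.025,.007),(-.025,-.007),(.009,-.007)]:
        q=W(p,[l],.144);print(l,(proj(t,q)-[220,150])*4,(proj(s,q)-[220,130])*5)
E
python3 fit.py
```

```text
[ 0.49784922 -0.12850804 -0.13779748] [-0.1  0.  -0.  -0.1  0.2 -0.  -0.   0.1  0.  -0.   0.  -0.  -0.  -0. ]
[ 0.49624671 -0.12362711 -0.1516291 ] [-0.   0.  -0.  -0.  -0.   0.  -0.   0.  -0.2 -0.2  0.1  0.3  0.1 -0.3]
[ 0.49752609 -0.12728902 -0.1430824 ] [-0.4 -0.1 -0.5 -0.2 -0.3  0.2 -0.3  0.3  0.  -0.8  0.4 -0.5 -0.1 -1.1]
fin top [[ 0.48960784 -0.12614826  0.144     ]]
fin crop top [[379.34139165 251.98112701]] side [[389.04946822 104.94415324]]
(0.009, 0.007) [[372.69186294 228.25799861]] [[358.97316329 102.80572369]]
(-0.025, 0.007) [[367.28618636 273.28909129]] [[410.01492507 118.37852981]]
(-0.025, -0.007) [[386.02294557 275.80470415]] [[419.16853742 107.09783462]]
(0.009, -0.007) [[391.3626014  230.74206427]] [[368.46784082  91.76836183]]
```

```bash
cat >> h.py <<'E'
P=np.array([0.4975,-0.1275,-0.143]) 
def st(x,y,z):  # station mm (z above deck) -> world
    c,n=np.cos(P[2]),np.sin(P[2]); x,y=x/1000,y/1000
    return np.array([P[0]+c*x-n*y,P[1]+n*x+c*y,.08+z/1000])
def inst(w):
    c,n=np.cos(P[2]),np.sin(P[2]); d=np.array(w[:2])-P[:2]
    return np.array([c*d[0]+n*d[1],-n*d[0]+c*d[1],w[2]-.08])*1000
YAW=P[2]-np.pi/2
def row(x,y,z,o=None):
    o=o or bot.observe(); A=R.from_euler('xyz',o["tool_rot"]); B=R.from_euler('xyz',[np.pi,0,YAW])
    d=A.inv().apply(st(x,y,z)-o["position"])*100; w=np.degrees((A.inv()*B).as_rotvec())
    return "cm",np.round(d,2).tolist(),"deg",np.round(w,1).tolist()
def now():
    o=bot.observe(); print("t",round(o["clock"],2),"st",np.round(inst(o["position"]),1),"rpy",np.round(o["tool_rot"],3),"F",np.round(R.from_euler('z',-P[2]).apply(o["force"]),1),"w",round(o["grip_width"],4))
E
python3 - <<'E'
from h import *
now(); print(row(-8,-45,150)); print(inst(onz(bot.grab_frame("top"),(379,216),.206)))
E
```

```text
t 0.2 st [-264.5 -519.   150.9] rpy [ 3.142e+00  1.000e-03 -1.309e+00] F [-0.8  0.8 -0.5] w 0.0854
('cm', [-33.47, -42.25, 0.12], 'deg', [0.0, 0.0, 23.2])
[   1.11808612 -173.00102236  126.        ]
```

jog_arm([
  {"x": 0,"y": 0,"z": -5,"claw": 0},
  {"x": -33.5,"y": -42.3,"z": -5,"wz": 23.2,"claw": 0},
  {"x": -33.5,"y": -42.3,"z": -5,"wz": 23.2,"claw": 0},
  {"x": -33.5,"y": -42.3,"z": -5,"wz": 23.2,"claw": 0},
  {"x": -33.5,"y": -42.3,"z": -5,"wz": 23.2,"claw": 0},
  {"x": -33.5,"y": -42.3,"z": -5,"wz": 23.2,"claw": 0},
  {"x": -33.5,"y": -42.3,"z": -5,"wz": 23.2,"claw": 0},
  {"x": -33.5,"y": -42.3,"z": -5,"wz": 23.2,"claw": 0},
  {"x": -33.5,"y": -42.3,"z": -5,"wz": 23.2,"claw": 0},
  {"x": -33.5,"y": -42.3,"z": -5,"wz": 23.2,"claw": 0},
], squeeze=20)

```text
schema error: expected keys wx, wy, wz, x, y, z, claw
```

Run:
```python
from h import *
now(); print(row(-8,-45,150))
s=bot.grab_frame("side"); crop(s,(220,30,400,220),4,"s2.png")
```

```text
t 0.25 st [-264.5 -519.1  151. ] rpy [ 3.142e+00  1.000e-03 -1.309e+00] F [-0.3 -0.4 -0.1] w 0.0853
('cm', [-33.47, -42.25, 0.12], 'deg', [0.0, 0.0, 23.2])
```

View pics/s2.png

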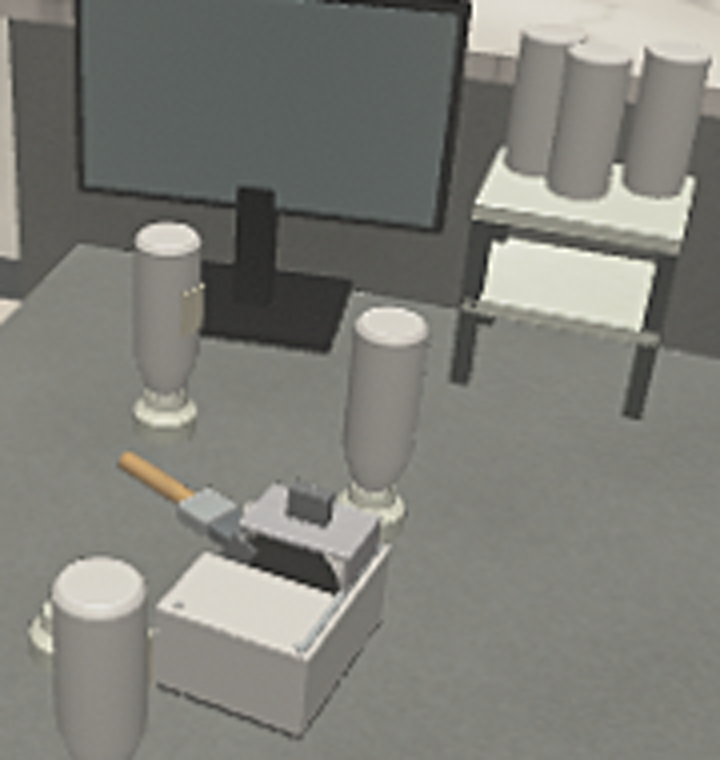

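All keys are required in each row.

jog_arm([
  {"x": 0,"y": 0,"z": -5,"wx": 0,"wy": 0,"wz": 0,"claw": 0},
  {"x": -33.5,"y": -42.3,"z": -5,"wx": 0,"wy": 0,"wz": 23.2,"claw": 0},
  {"x": -33.5,"y": -42.3,"z": -5,"wx": 0,"wy": 0,"wz": 23.2,"claw": 0},
  {"x": -33.5,"y": -42.3,"z": -5,"wx": 0,"wy": 0,"wz": 23.2,"claw": 0},
  {"x": -33.5,"y": -42.3,"z": -5,"wx": 0,"wy": 0,"wz": 23.2,"claw": 0},
  {"x": -33.5,"y": -42.3,"z": -5,"wx": 0,"wy": 0,"wz": 23.2,"claw": 0},
  {"x": -33.5,"y": -42.3,"z": -5,"wx": 0,"wy": 0,"wz": 23.2,"claw": 0},
  {"x": -33.5,"y": -42.3,"z": -5,"wx": 0,"wy": 0,"wz": 23.2,"claw": 0},
  {"x": -33.5,"y": -42.3,"z": -5,"wx": 0,"wy": 0,"wz": 23.2,"claw": 0},
  {"x": -33.5,"y": -42.3,"z": -5,"wx": 0,"wy": 0,"wz": 23.2,"claw": 0},
], squeeze=20)

```text
clock: 1.55
position: [0.4849, -0.168, 0.2814]
tool_rot: [-3.141, 0.001, -1.712]
force: [0.7, -2.0, 1.1]
grip_width: -0.0
```

Run:
```python
from h import *
now(); print(row(-8,-45,150))
s=bot.grab_frame("side"); crop(s,(220,30,400,220),4,"s3.png")
```

```text
t 1.55 st [ -6.7 -41.9 201.4] rpy [-3.141e+00  1.000e-03 -1.712e+00] F [ 1.  -1.9  1.1] w -0.0
('cm', [0.32, 0.14, 5.14], 'deg', [-0.0, 0.0, 0.1])
```

View pics/s3.png

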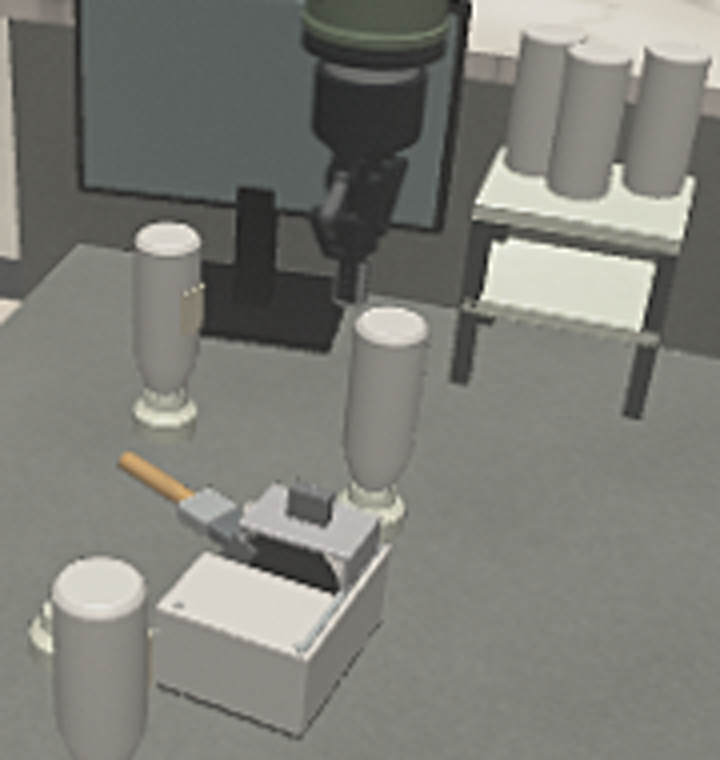

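jog_arm([
  {"x": 0.3,"y": 0.1,"z": 5,"wx": 0,"wy": 0,"wz": 0,"claw": 0},
  {"x": 0.3,"y": 0.1,"z": 10,"wx": 0,"wy": 0,"wz": 0,"claw": 0},
  {"x": 0.3,"y": 0.1,"z": 14,"wx": 0,"wy": 0,"wz": 0,"claw": 0},
  {"x": 0.3,"y": 0.1,"z": 15.5,"wx": 0,"wy": 0,"wz": 0,"claw": 0},
  {"x": 0.3,"y": 0.1,"z": 15.5,"wx": 0,"wy": 0,"wz": 0,"claw": 0},
])

```text
clock: 2.22
position: [0.4864, -0.166, 0.1263]
tool_rot: [-3.141, 0.003, -1.708]
force: [0.2, -0.3, 0.3]
grip_width: -0.0002
```

Run:
```python
from h import *
now(); print(row(-8,-25,46))
s=bot.grab_frame("side"); crop(s,(220,30,400,220),4,"s4.png")
```

```text
t 2.23 st [ -5.5 -39.7  46.3] rpy [-3.141e+00  3.000e-03 -1.708e+00] F [ 0.2 -0.3  0.3] w -0.0002
('cm', [-1.47, 0.24, 0.03], 'deg', [-0.0, 0.2, 0.4])
```

View pics/s4.png

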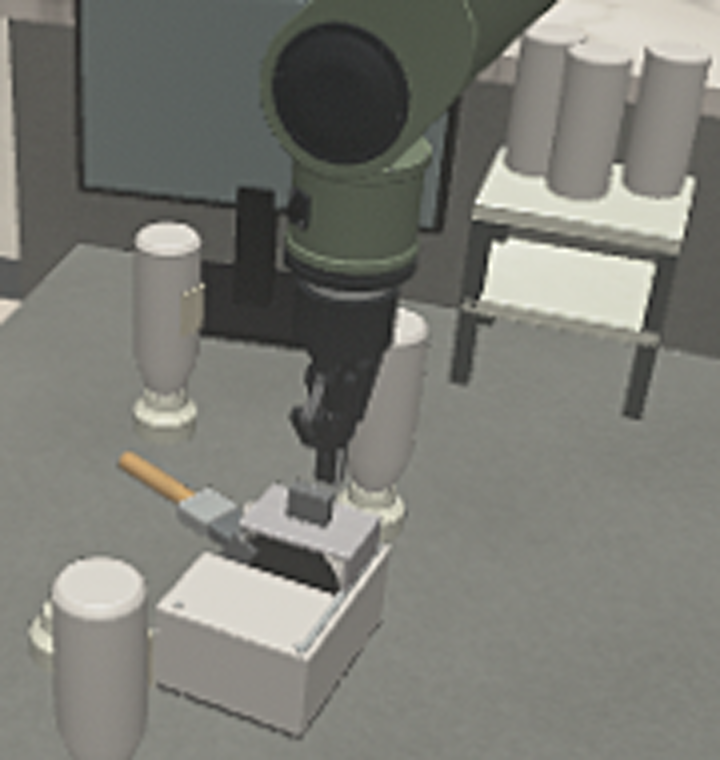

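jog_arm([
  {"x": -1,"y": 0.2,"z": 0,"wx": 0,"wy": 0,"wz": 0.4,"claw": 0},
  {"x": -2,"y": 0.2,"z": 0,"wx": 0,"wy": 0,"wz": 0.4,"claw": 0},
  {"x": -3,"y": 0.2,"z": 0,"wx": 0,"wy": 0,"wz": 0.4,"claw": 0},
  {"x": -4,"y": 0.2,"z": 0,"wx": 0,"wy": 0,"wz": 0.4,"claw": 0},
])

```text
clock: 2.78
position: [0.4907, -0.1256, 0.1276]
tool_rot: [-3.139, 0.002, -1.714]
force: [-0.1, -1.4, 1.5]
grip_width: -0.0004
```

Run:
```python
from h import *
now(); print(row(-8,60,46))
s=bot.grab_frame("side"); crop(s,(220,30,400,220),4,"s5.png")
```

```text
t 2.77 st [-7.   0.9 47.6] rpy [-3.139e+00  2.000e-03 -1.714e+00] F [ 0.2 -1.4  1.5] w -0.0004
('cm', [-5.91, 0.11, 0.17], 'deg', [-0.2, 0.1, -0.0])
```

View pics/s5.png

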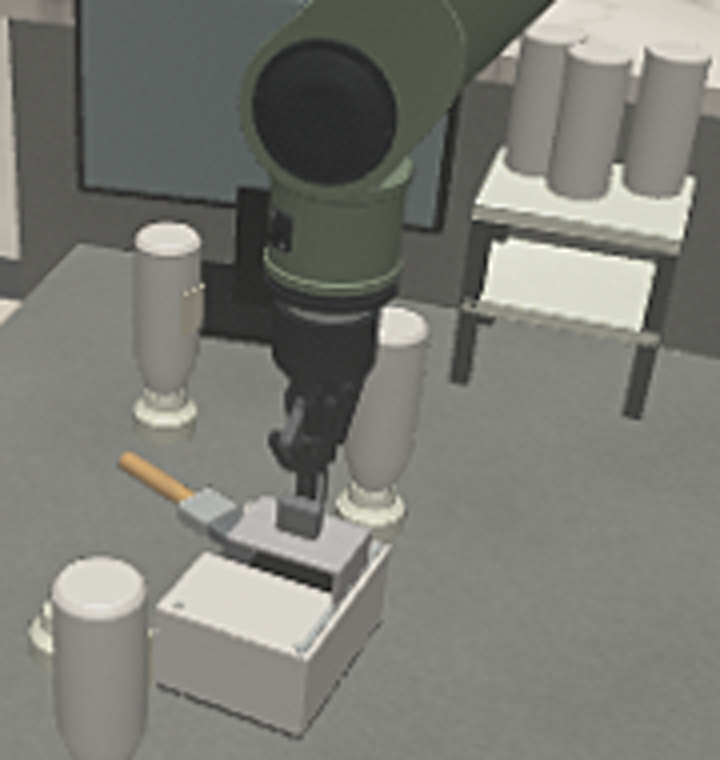

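jog_arm([
  {"x": -1,"y": 0.1,"z": 0.1,"wx": 0,"wy": 0,"wz": 0,"claw": 0},
  {"x": -2,"y": 0.1,"z": 0.1,"wx": 0,"wy": 0,"wz": 0,"claw": 0},
  {"x": -3,"y": 0.1,"z": 0.1,"wx": 0,"wy": 0,"wz": 0,"claw": 0},
  {"x": -4,"y": 0.1,"z": 0.1,"wx": 0,"wy": 0,"wz": 0,"claw": 0},
  {"x": -4.8,"y": 0.1,"z": 0.1,"wx": 0,"wy": 0,"wz": 0,"claw": 0},
  {"x": -5.5,"y": 0.1,"z": 0.1,"wx": 0,"wy": 0,"wz": 0,"claw": 0},
])

```text
clock: 3.58
position: [0.4977, -0.0692, 0.1266]
tool_rot: [-3.139, 0.003, -1.713]
force: [1.1, -1.9, -1.1]
grip_width: 0.0001
```

Run:
```python
from h import *
now(); print(row(-8,60,46))
s=bot.grab_frame("side"); crop(s,(220,30,400,220),4,"s6.png")
t=bot.grab_frame("top"); crop(t,(220,150,400,250),4,"t6.png")
```

```text
t 3.58 st [-8.1 57.8 46.6] rpy [-3.139e+00  3.000e-03 -1.713e+00] F [ 1.3 -1.8 -1.1] w 0.0001
('cm', [-0.22, -0.01, 0.06], 'deg', [-0.1, 0.2, 0.0])
```

View pics/s6.png

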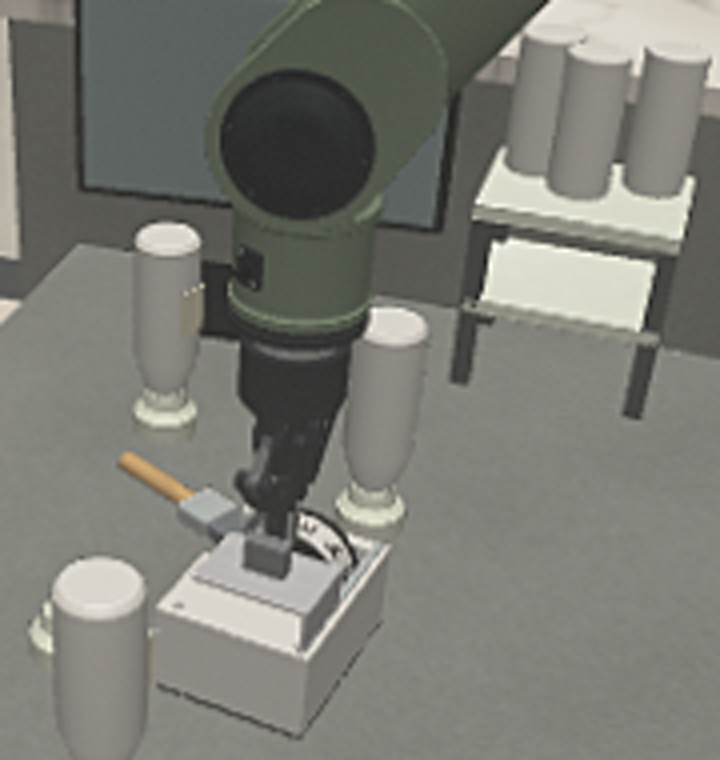

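View pics/t6.png

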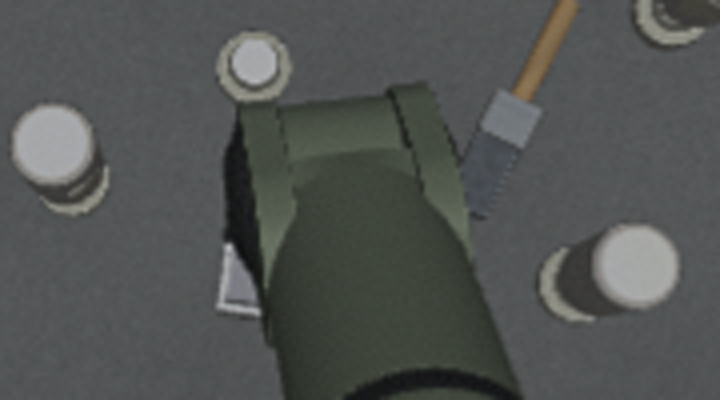

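jog_arm([
  {"x": -0.5,"y": 0,"z": 0,"wx": 0,"wy": 0,"wz": 0,"claw": 0},
  {"x": -0.7,"y": 0,"z": 0,"wx": 0,"wy": 0,"wz": 0,"claw": 0},
])

```text
clock: 3.92
position: [0.4982, -0.0653, 0.1267]
tool_rot: [-3.14, -0.0, -1.715]
force: [-1.7, -31.0, 1.5]
grip_width: 0.0
```

Run:
```python
from h import *
now()
```

```text
t 3.92 st [-8.2 61.7 46.7] rpy [-3.14  -0.    -1.715] F [  2.7 -30.9   1.5] w 0.0
```

jog_arm([
  {"x": 0.8,"y": 0,"z": 0,"wx": 0,"wy": 0,"wz": 0,"claw": 0},
  {"x": 2,"y": 0,"z": -2,"wx": 0,"wy": 0,"wz": 0,"claw": 0},
  {"x": 6,"y": 4,"z": -6,"wx": 0,"wy": 0,"wz": 0,"claw": 0},
  {"x": 10,"y": 10,"z": -6,"wx": 0,"wy": 0,"wz": 0,"claw": 0},
  {"x": 10,"y": 16,"z": -6,"wx": 0,"wy": 0,"wz": 0,"claw": 0},
  {"x": 10,"y": 16,"z": -6,"wx": 0,"wy": 0,"wz": 0,"claw": 0},
])

```text
clock: 4.68
position: [0.3219, -0.1413, 0.1866]
tool_rot: [-3.141, -0.001, -1.717]
force: [1.3, 0.9, 0.6]
grip_width: -0.0002
```

Run:
```python
from h import *
now()
s=bot.grab_frame("side"); crop(s,(260,145,320,195),12,"s7.png")
t=bot.grab_frame("top"); crop(t,(265,180,340,240),10,"t7.png")
```

```text
t 4.67 st [-171.8  -38.7  106.6] rpy [-3.141e+00 -1.000e-03 -1.717e+00] F [1.1 1.1 0.6] w -0.0002
```

View pics/s7.png

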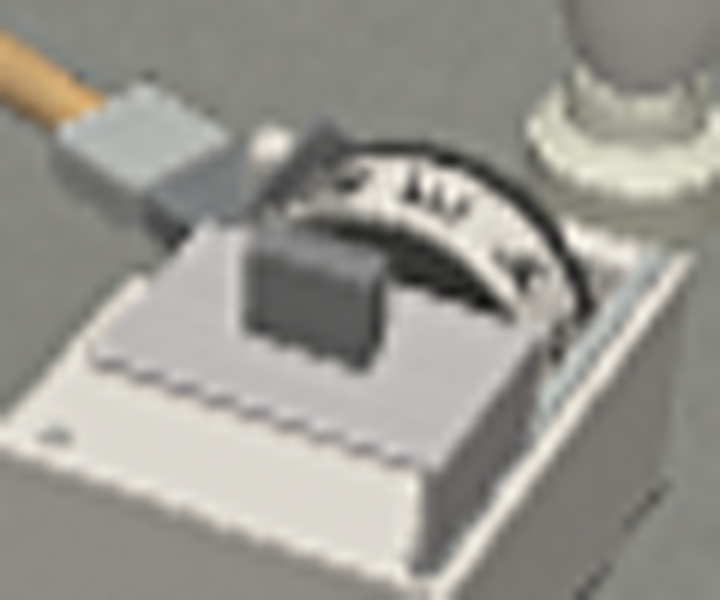

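View pics/t7.png

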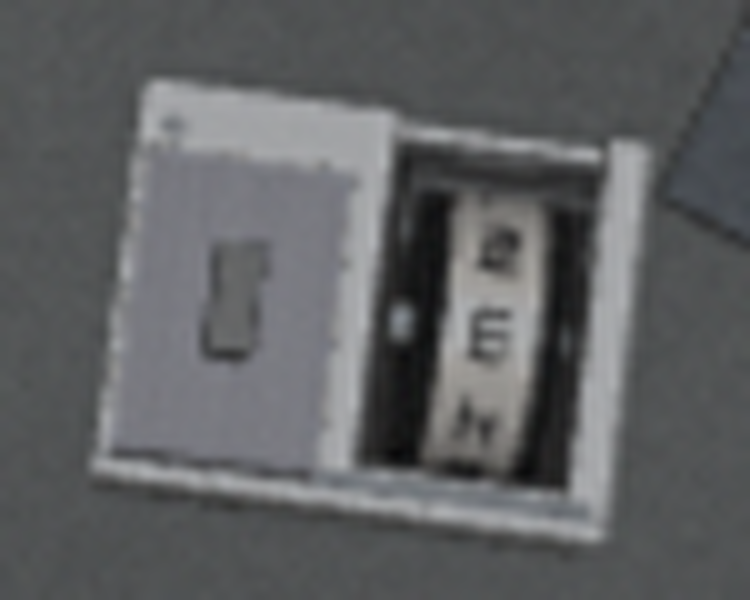

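Run:
```python
from h import *
t=bot.grab_frame("top"); 
im=np.ascontiguousarray(t["pixels"][185:235,300:328][::-1,::-1,::-1])
im=cv2.resize(im,None,fx=12,fy=12,interpolation=cv2.INTER_LANCZOS4)
cv2.imwrite("pics/t8.png",im)
```

```text
(no output)
```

View pics/t8.png

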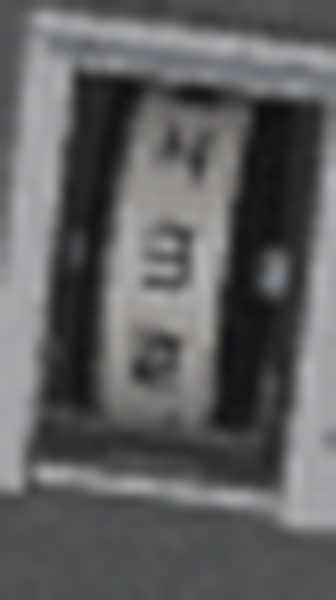

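Run:
```python
from h import *
fs=[bot.grab_frame("top") for _ in range(8)]
a=np.mean([f["pixels"].astype(float) for f in fs],0)
np.save("avg0.npy",a); t=fs[0]
im=a[188:234,296:332]
g=np.clip(im*1.6,0,255).astype(np.uint8)[:,:,::-1]
cv2.imwrite("pics/t9.png",cv2.resize(np.ascontiguousarray(g[::-1,::-1]),None,fx=13,fy=13,interpolation=cv2.INTER_CUBIC))
print("station outline proj", [ (l,np.round(proj(t,st(*l))[0],1)) for l in [(62,0,0),(40,0,24),(40,30,24),(40,-30,24),(62,30,0),(0,0,24),(-62,0,0),(62,-45,0)]])
print(np.round(a[188:212,300:328].mean(2)).astype(int))
```

```text
station outline proj [((62, 0, 0), array([315.3, 193. ])), ((40, 0, 24), array([315.3, 198.9])), ((40, 30, 24), array([305.7, 197.6])), ((40, -30, 24), array([325. , 200.1])), ((62, 30, 0), array([305.8, 191.7])), ((0, 0, 24), array([313.8, 211.6])), ((-62, 0, 0), array([310.6, 232. ])), ((62, -45, 0), array([329.5, 194.8]))]
[[ 78  80  81  82  82  83  82  83  81  80  80  79  80  80  81  81  81  80
   80  81  81  78  78  82  81  81  82  82]
 [ 77  78  79  78  79  80  82  84  81  80  81  80  82  83  83  83  82  81
   81  80  79  80  80  80  80  80  80  79]
 [104 101 101  90  81  76  80  82  81  80  82  81  82  85  85  83  83  81
   81  80  82  85  82  79  80  81  83  80]
 [160 160 161 159 127  89  82  81  80  77  77  77  77  78  80  82  81  80
   81  80  80  82  82  83  83  82  82  80]
 [166 166 168 169 147 125 121 109 105  92  86  85  84  81  77  78  77  77
   78  78  80  79  79  83  84  83  79  77]
 [163 164 165 166 130 134 142 161 165 163 146 143 142 126 104 101  90  87
   84  84  82  79  77  80  80  78  85  83]
 [163 164 166 166 106  74  74  85  89  99  99 118 138 139 139 159 163 
[... 1336 characters left out ...]
160 168 142  71  41  32  24  23  20  44 141 153 126  65  60  77 108 144
  151  86  31  22  36  59 110 159 168 166]
 [166 168 123  60  41  31  21  24  21  48 148 157 150 142 117 110 117 147
  154  87  32  26  36  51 127 163 168 166]
 [168 168 117  58  41  27  21  24  22  60 152 159 157 157 152 150 149 156
  158  89  33  26  34  49 130 163 167 167]
 [167 168 101  48  41  30  20  23  23  63 155 163 161 159 160 159 158 160
  161  83  27  26  35  49 131 163 168 167]
 [167 169  96  46  71  76  38  22  21  66 158 168 161 141 155 158 161 164
  164  82  26  29  34  56 152 168 168 165]
 [168 169  84  48 114 122  59  23  28  90 161 167 109  87  92  92 151 166
  145  69  24  30  33  58 155 168 167 154]]
```

View pics/t9.png

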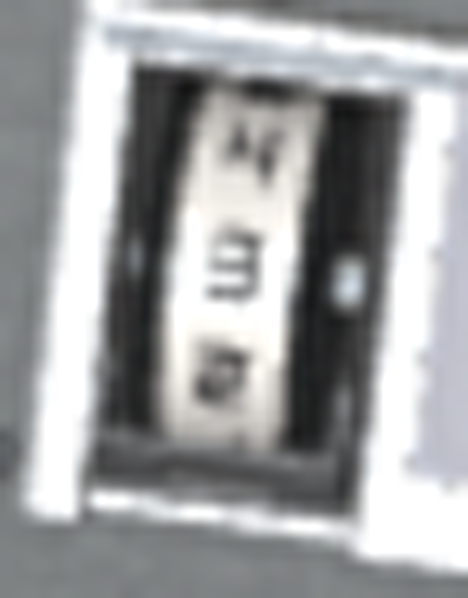

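```bash
cat >> h.py <<'E'
def phi(f,uv,h):
    # angle from top toward +x of drum surface point seen at pixel; axle at z=h-45
    o,v=ray(f,uv); c,n=np.cos(P[2]),np.sin(P[2])
    M=np.array([[c,n,0],[-n,c,0],[0,0,1]]); o=M@(o-[P[0],P[1],.08+(h-45)/1000]); v=M@v
    a=v[0]**2+v[2]**2; b=o[0]*v[0]+o[2]*v[2]; cc=o[0]**2+o[2]**2-.045**2
    s=(-b-np.sqrt(b*b-a*cc))/a; q=o+s*v
    return np.degrees(np.arctan2(q[0],q[2])), q[1]*1000
E
python3 - <<'E'
from h import *
import pickle
t,_=pickle.load(open("f0.pkl","rb"));a=np.load("avg0.npy").mean(2)
print(np.round(a[196:234,308:322]).astype(int))
for h in (18,24,30):
  print(h,[np.round(phi(t,(u,v),h),1) for u,v in [(314.8,204.3),(313.9,213.5),(312.5,222.5)]])
E
```

```text
[[ 53  51  51  58  63  67  71  72  78  75  72  71  74  77]
 [ 61  57  54  51  48  48  49  50  54  57  60  49  49  50]
 [ 65  77  73  73  71  63  59  55  50  50  48  48  52  52]
 [ 33  39  59  90  91  72  79  82  80  79  74  71  67  60]
 [ 22  23  65 108 111  91 103 107 104 102  96  66  53  55]
 [ 21  31  91 122 125 119 119 120 118 118 115  76  36  28]
 [ 22  33 100 130 132 111 104 104 120 128 126  86  38  22]
 [ 24  34 105 138 139 110  82  60  68 125 135  92  41  23]
 [ 21  35 107 142 143  85  74  68  61 129 143  96  42  24]
 [ 23  35 113 147 146  78  93  84 100 140 147  87  34  23]
 [ 20  44 141 153 126  65  60  77 108 144 151  86  31  22]
 [ 21  48 148 157 150 142 117 110 117 147 154  87  32  26]
 [ 22  60 152 159 157 157 152 150 149 156 158  89  33  26]
 [ 23  63 155 163 161 159 160 159 158 160 161  83  27  26]
 [ 21  66 158 168 161 141 155 158 161 164 164  82  26  29]
 [ 28  90 161 167 109  87  92  92 151 166 145  69  24  30]
 [ 36 119 165 167  98 138 152 151 165 169 140  66  24  42]
 [ 37 126 165 167  83  89  98 112 157 168 140  65  29  66]
 [ 47 150 167 162  93 137 151 132 160 
[... 649 characters left out ...]
 32  21  37  38  48]
 [ 67  52  38  45  48  72  90  95  50  20  23  38  37  50]
 [ 79  65  47  36  35  57  66  60  31  16  26  36  34  53]
 [124 125 131 119 115 124 104  78  68  55  54  48  44  59]
 [120 122 123 119 118 120 116 120 123 133 143 123 120 106]
 [149 152 143 132 129 120 118 119 120 122 125 119 117 113]
 [162 168 166 163 163 162 161 153 150 142 132 126 111 113]
 [ 90  94 104 108 124 143 147 146 162 165 163 162 159 159]
 [ 72  67  60  66  75  81  82  82  92 105 108 109 124 143]]
18 [array([33.2, -1.7]), array([-6.5, -1.6]), array([-45.8,  -1.9])]
24 [array([31.9, -1.1]), array([-7.3, -1.1]), array([-46.6,  -1.4])]
30 [array([30.7, -0.5]), array([-8.1, -0.5]), array([-47.4,  -0.9])]
```

Run:
```python
from h import *
now(); print(row(-18,0,42)); print(row(-18,0,80))
```

```text
t 5.22 st [-168.2  -37.9  106.3] rpy [-3.14  -0.    -1.715] F [-0.2 -1.   0.1] w 0.0001
('cm', [-3.8, -15.01, 6.45], 'deg', [-0.1, -0.0, -0.1])
('cm', [-3.8, -15.02, 2.65], 'deg', [-0.1, -0.0, -0.1])
```

jog_arm([
  {"x": -3.8,"y": -6,"z": 0,"wx": 0,"wy": 0,"wz": 0,"claw": 0},
  {"x": -3.8,"y": -11,"z": 2,"wx": 0,"wy": 0,"wz": 0,"claw": 0},
  {"x": -3.8,"y": -15,"z": 4,"wx": 0,"wy": 0,"wz": 0,"claw": 0},
  {"x": -3.8,"y": -16,"z": 6,"wx": 0,"wy": 0,"wz": 0,"claw": 0},
  {"x": -3.8,"y": -16,"z": 6.8,"wx": 0,"wy": 0,"wz": 0,"claw": 0},
  {"x": -3.8,"y": -16,"z": 7,"wx": 0,"wy": 0,"wz": 0,"claw": 0},
])

```text
clock: 5.98
position: [0.4887, -0.1263, 0.1163]
tool_rot: [-3.141, -0.0, -1.715]
force: [-0.1, -0.2, 0.1]
grip_width: 0.0001
```

Run:
```python
from h import *
now(); print(row(-8,0,34))
```

```text
t 5.97 st [-8.8 -0.  36.3] rpy [-3.141 -0.    -1.715] F [-0.  -0.2  0.1] w 0.0001
('cm', [-0.0, -0.08, 0.23], 'deg', [-0.0, -0.0, -0.1])
```

jog_arm([
  {"x": 0,"y": 0,"z": 0.3,"wx": 0,"wy": 0,"wz": 0,"claw": 0},
  {"x": 0,"y": 0,"z": 0.5,"wx": 0,"wy": 0,"wz": 0,"claw": 0},
  {"x": 0,"y": 0,"z": 0.6,"wx": 0,"wy": 0,"wz": 0,"claw": 0},
])

```text
clock: 6.35
position: [0.4888, -0.1264, 0.1106]
tool_rot: [-3.141, -0.0, -1.715]
force: [0.4, 0.4, -0.7]
grip_width: -0.0001
```

jog_arm([
  {"x": 0,"y": 0,"z": 0.15,"wx": 0,"wy": 0,"wz": 0,"claw": 0},
  {"x": 0,"y": 0,"z": 0.2,"wx": 0,"wy": 0,"wz": 0,"claw": 0},
])

```text
clock: 6.6
position: [0.4888, -0.1264, 0.1086]
tool_rot: [-3.141, -0.0, -1.715]
force: [0.3, -0.8, 0.6]
grip_width: -0.0003
```

jog_arm([
  {"x": 0,"y": 0,"z": 0.15,"wx": 0,"wy": 0,"wz": 0,"claw": 0},
  {"x": 0,"y": 0,"z": 0.2,"wx": 0,"wy": 0,"wz": 0,"claw": 0},
])

```text
clock: 6.85
position: [0.4889, -0.1264, 0.1067]
tool_rot: [-3.14, -0.0, -1.715]
force: [-1.4, 0.2, 6.4]
grip_width: 0.0003
```

jog_arm([
  {"x": 0,"y": 0,"z": 0.12,"wx": 0,"wy": 0,"wz": 0,"claw": 0},
  {"x": 0,"y": -0.3,"z": 0.12,"wx": 0,"wy": 0,"wz": 0,"claw": 0},
  {"x": 0,"y": -0.6,"z": 0.12,"wx": 0,"wy": 0,"wz": 0,"claw": 0},
  {"x": 0,"y": -0.9,"z": 0.12,"wx": 0,"wy": 0,"wz": 0,"claw": 0},
])

```text
clock: 7.35
position: [0.4977, -0.1277, 0.1058]
tool_rot: [-3.141, -0.001, -1.715]
force: [-2.9, 1.5, 9.5]
grip_width: -0.0002
```

Run:
```python
from h import *
now()
```

```text
t 7.35 st [ 0.2 -0.2 25.8] rpy [-3.141e+00 -1.000e-03 -1.715e+00] F [-3.1  1.   9.5] w -0.0002
```

jog_arm([
  {"x": 0,"y": -0.4,"z": 0.05,"wx": 0,"wy": 0,"wz": 0,"claw": 0},
  {"x": 0,"y": -0.8,"z": 0.05,"wx": 0,"wy": 0,"wz": 0,"claw": 0},
  {"x": 0,"y": -1.2,"z": 0.07,"wx": 0,"wy": 0,"wz": 0,"claw": 0},
  {"x": 0,"y": -1.6,"z": 0.1,"wx": 0,"wy": 0,"wz": 0,"claw": 0},
])

```text
clock: 7.85
position: [0.5137, -0.13, 0.1051]
tool_rot: [-3.14, -0.001, -1.715]
force: [-2.4, 0.2, 9.0]
grip_width: 0.0001
```

Run:
```python
from h import *
now(); print(row(-20,0,34));print(row(-20,0,25))
```

```text
t 7.85 st [16.4 -0.2 25.1] rpy [-3.140e+00 -1.000e-03 -1.715e+00] F [-2.4 -0.2  9. ] w 0.0001
('cm', [-0.01, 3.64, -0.9], 'deg', [-0.1, -0.0, -0.1])
('cm', [-0.02, 3.64, 0.0], 'deg', [-0.1, -0.0, -0.1])
```

jog_arm([
  {"x": 0,"y": 0,"z": -0.8,"wx": 0,"wy": 0,"wz": 0,"claw": 0},
  {"x": 0,"y": 1.8,"z": -0.9,"wx": 0,"wy": 0,"wz": 0,"claw": 0},
  {"x": 0,"y": 3.6,"z": -0.9,"wx": 0,"wy": 0,"wz": 0,"claw": 0},
  {"x": 0,"y": 3.6,"z": -0.3,"wx": 0,"wy": 0,"wz": 0,"claw": 0},
  {"x": 0,"y": 3.6,"z": 0,"wx": 0,"wy": 0,"wz": 0,"claw": 0},
  {"x": 0,"y": 3.6,"z": 0.03,"wx": 0,"wy": 0,"wz": 0,"claw": 0},
])

```text
clock: 8.6
position: [0.4786, -0.1249, 0.1046]
tool_rot: [-3.141, -0.001, -1.715]
force: [-2.7, -0.3, 6.5]
grip_width: -0.0002
```

Run:
```python
from h import *
now(); print(row(18,0,25))
```

```text
t 8.6 st [-19.1  -0.2  24.6] rpy [-3.141e+00 -1.000e-03 -1.715e+00] F [-2.6 -0.7  6.5] w -0.0002
('cm', [-0.02, -3.71, -0.04], 'deg', [-0.1, -0.0, -0.1])
```

jog_arm([
  {"x": 0,"y": -0.3,"z": 0.05,"wx": 0,"wy": 0,"wz": 0,"claw": 0},
  {"x": 0,"y": -0.8,"z": 0,"wx": 0,"wy": 0,"wz": 0,"claw": 0},
  {"x": 0,"y": -1.3,"z": -0.05,"wx": 0,"wy": 0,"wz": 0,"claw": 0},
  {"x": 0,"y": -1.8,"z": -0.06,"wx": 0,"wy": 0,"wz": 0,"claw": 0},
  {"x": 0,"y": -2.3,"z": -0.06,"wx": 0,"wy": 0,"wz": 0,"claw": 0},
  {"x": 0,"y": -2.8,"z": -0.04,"wx": 0,"wy": 0,"wz": 0,"claw": 0},
  {"x": 0,"y": -3.2,"z": 0,"wx": 0,"wy": 0,"wz": 0,"claw": 0},
  {"x": 0,"y": -3.6,"z": 0,"wx": 0,"wy": 0,"wz": 0,"claw": 0},
])

```text
clock: 9.6
position: [0.515, -0.1303, 0.1048]
tool_rot: [-3.14, -0.001, -1.715]
force: [-1.8, -1.0, 7.7]
grip_width: -0.0002
```

Run:
```python
from h import *
now(); print(row(-20,0,34));print(row(-20,0,25)); print(row(-160,-40,60))
```

```text
t 9.6 st [17.7 -0.2 24.8] rpy [-3.140e+00 -1.000e-03 -1.715e+00] F [-1.7 -1.2  7.7] w -0.0002
('cm', [-0.02, 3.77, -0.92], 'deg', [-0.1, -0.0, -0.1])
('cm', [-0.02, 3.77, -0.02], 'deg', [-0.1, -0.0, -0.1])
('cm', [4.0, 17.76, -3.54], 'deg', [-0.1, -0.0, -0.1])
```

Total expected roll ≈ 25 + 36 mm. Retreat and look.

jog_arm([
  {"x": 0,"y": 0,"z": -1.5,"wx": 0,"wy": 0,"wz": 0,"claw": 0},
  {"x": 0,"y": 5,"z": -3.5,"wx": 0,"wy": 0,"wz": 0,"claw": 0},
  {"x": 2,"y": 11,"z": -3.5,"wx": 0,"wy": 0,"wz": 0,"claw": 0},
  {"x": 3,"y": 17,"z": -3.5,"wx": 0,"wy": 0,"wz": 0,"claw": 0},
  {"x": 3,"y": 17.7,"z": -3.5,"wx": 0,"wy": 0,"wz": 0,"claw": 0},
])

```text
clock: 10.22
position: [0.3322, -0.1349, 0.1402]
tool_rot: [-3.141, -0.002, -1.717]
force: [1.7, 1.1, 0.5]
grip_width: -0.0003
```

```bash
cat > look.py <<'E'
from h import *
import sys
n=sys.argv[1]
now()
fs=[bot.grab_frame("top") for _ in range(4)]
a=np.mean([f["pixels"].astype(float) for f in fs],0); np.save(n+".npy",a)
im=np.clip(a[188:234,296:332]*1.5,0,255).astype(np.uint8)[::-1,::-1,::-1]
s=bot.grab_frame("side")["pixels"]
A=cv2.resize(np.ascontiguousarray(im),None,fx=10,fy=10,interpolation=cv2.INTER_CUBIC)
B=cv2.resize(np.ascontiguousarray(s[150:185,275:315,::-1]),None,fx=10,fy=10,interpolation=cv2.INTER_CUBIC)
B=cv2.copyMakeBorder(B,0,A.shape[0]-B.shape[0],0,0,cv2.BORDER_CONSTANT)
cv2.imwrite("pics/"+n+".png",np.hstack([A,B]))
print(np.round(a[192:202,304:326].mean(2)).astype(int))
E
python3 look.py L1
```

```text
t 10.22 st [-162.5  -30.9   60.2] rpy [-3.141e+00 -2.000e-03 -1.717e+00] F [1.5 1.3 0.5] w -0.0003
[[146 125 121 110 105  92  85  85  84  82  77  77  77  78  77  77  79  80
   79  84  83  83]
 [131 134 142 160 166 163 146 142 143 127 106 102  91  88  85  85  82  78
   78  80  81  77]
 [107  74  74  85  90 100 100 118 139 140 139 160 164 162 146 141 127 108
  106 106  91  79]
 [ 92  48  48  50  52  55  58  77  84  80  80  91 101 103  99 118 136 140
  160 166 159 108]
 [ 83  37  49  54  51  51  51  58  64  68  71  73  79  75  74  71  76  77
   86  91  98  91]
 [ 71  40  58  61  59  58  54  51  49  49  49  50  53  58  61  48  49  50
   50  50  55  85]
 [ 69  44  67  66  67  77  74  74  71  62  59  56  52  49  49  49  51  53
   52  48  52 103]
 [ 69  52  56  38  34  39  61  90  92  79  79  71  76  78  75  70  67  61
   60  52  58 125]
 [ 58  62  50  28  21  24  66 108 113 106 108 105 104 102  97  66  52  56
   68  66  78 136]
 [ 46  66  43  24  20  30  90 124 123  88 114 122 119 118 115  76  37  30
   42  42  76 135]]
```

View pics/L1.png

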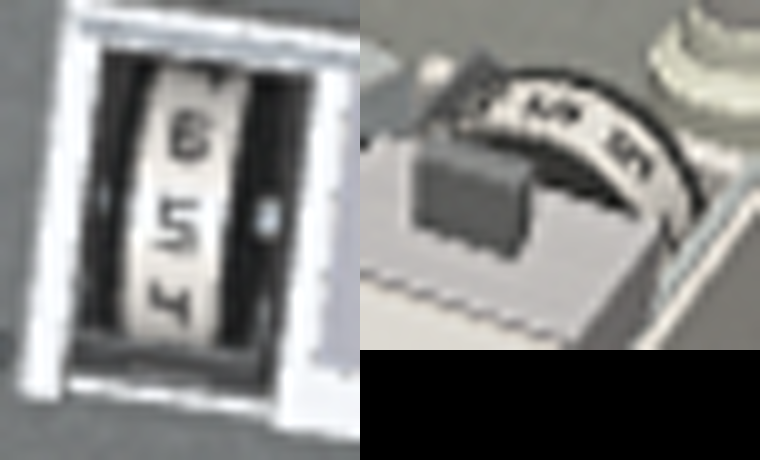

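```bash
cat > unwrap.py <<'E'
from h import *
import pickle,sys
from scipy.ndimage import map_coordinates
t,_=pickle.load(open("f0.pkl","rb"))
def strip(a,h=28,ph=np.arange(-66,52,1.0),ys=np.arange(-14,15,1.0)):
    g=a.mean(2); out=[]
    for p in np.radians(ph):
        pts=[st(45*np.sin(p),y,h-45+45*np.cos(p)) for y in ys]
        uv=proj(t,np.array(pts)); out.append(map_coordinates(g,[uv[:,1],uv[:,0]],order=3))
    return ph,ys,np.array(out)
if __name__=="__main__":
    ims=[]
    for n in sys.argv[1:]:
        ph,ys,o=strip(np.load(n+".npy"))
        # normalise by edge columns brightness
        w=np.percentile(o,90,axis=1,keepdims=True); r=np.clip(o/w,0,1.1)
        np.save(n+"_u.npy",r)
        ink=(1-np.clip(r[:,6:-6],0,1)).sum(1)
        print(n); print(" ".join(f"{int(p)}:{v:.1f}" for p,v in zip(ph[::2],ink[::2])))
        ims.append(cv2.resize((r/1.1*255).astype(np.uint8)[:,::-1],None,fx=9,fy=5,interpolation=cv2.INTER_CUBIC))
    cv2.imwrite("pics/u_%s.png"%n,np.hstack(ims))
E
python3 unwrap.py avg0 L1
```

```text
avg0
-66:1.8 -64:1.0 -62:0.7 -60:0.7 -58:0.9 -56:1.6 -54:2.5 -52:3.4 -50:4.1 -48:4.7 -46:5.3 -44:5.9 -42:5.8 -40:4.8 -38:3.7 -36:2.5 -34:1.5 -32:0.9 -30:0.6 -28:0.4 -26:0.2 -24:0.2 -22:0.5 -20:1.2 -18:2.7 -16:4.7 -14:5.6 -12:4.3 -10:3.3 -8:4.6 -6:5.7 -4:4.2 -2:2.7 0:4.1 2:5.4 4:3.5 6:1.0 8:0.5 10:0.5 12:0.6 14:0.7 16:1.4 18:2.9 20:5.1 22:6.5 24:6.4 26:5.7 28:5.3 30:5.7 32:6.3 34:6.5 36:6.3 38:5.7 40:4.7 42:3.4 44:2.1 46:1.1 48:0.6 50:0.4
L1
-66:2.5 -64:1.9 -62:1.5 -60:1.2 -58:0.9 -56:0.6 -54:0.3 -52:0.3 -50:0.7 -48:2.0 -46:3.8 -44:5.3 -42:5.8 -40:5.4 -38:5.3 -36:5.9 -34:6.2 -32:5.9 -30:6.2 -28:6.7 -26:6.2 -24:3.9 -22:1.6 -20:0.7 -18:0.7 -16:0.7 -14:0.5 -12:0.5 -10:1.6 -8:4.2 -6:5.5 -4:4.0 -2:2.8 0:4.2 2:5.5 4:4.4 6:3.3 8:4.5 10:5.9 12:4.9 14:2.5 16:0.9 18:0.5 20:0.5 22:0.3 24:0.4 26:1.0 28:2.1 30:3.5 32:4.9 34:6.1 36:7.0 38:7.1 40:6.0 42:4.5 44:3.0 46:2.1 48:1.7 50:1.2
```

View pics/u_L1.png

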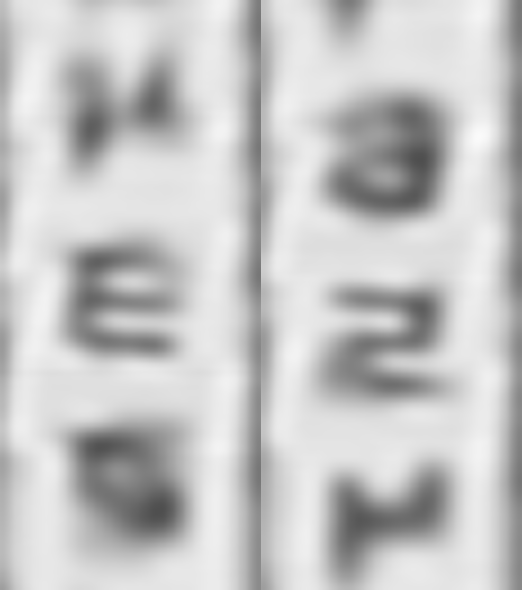

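Run:
```python
from h import *
now(); print(row(17,0,60)); print(row(17,0,25)); print(row(-22,0,25))
```

```text
t 10.47 st [-158.   -29.7   59.8] rpy [-3.139e+00 -1.000e-03 -1.714e+00] F [0.5 0.2 0.1] w -0.0003
('cm', [-2.98, -17.49, 0.03], 'deg', [-0.2, -0.0, -0.0])
('cm', [-2.99, -17.48, 3.53], 'deg', [-0.2, -0.0, -0.0])
('cm', [-2.98, -13.58, 3.52], 'deg', [-0.2, -0.0, -0.0])
```

jog_arm([
  {"x": -3,"y": -6,"z": 0,"wx": -0.1,"wy": 0,"wz": 0,"claw": 0},
  {"x": -3,"y": -12,"z": 0,"wx": -0.1,"wy": 0,"wz": 0,"claw": 0},
  {"x": -3,"y": -17.3,"z": 1,"wx": -0.1,"wy": 0,"wz": 0,"claw": 0},
  {"x": -3,"y": -17.3,"z": 2.6,"wx": -0.1,"wy": 0,"wz": 0,"claw": 0},
  {"x": -3,"y": -17.3,"z": 3.1,"wx": -0.1,"wy": 0,"wz": 0,"claw": 0},
  {"x": -3,"y": -17.3,"z": 3.4,"wx": -0.1,"wy": 0,"wz": 0,"claw": 0},
])

```text
clock: 11.22
position: [0.5121, -0.1293, 0.1063]
tool_rot: [-3.141, -0.0, -1.714]
force: [-1.7, 0.7, 6.4]
grip_width: 0.0
```

Run:
```python
from h import *
now(); print(row(17,0,24.9)); print(row(-22,0,24.9))
```

```text
t 11.22 st [14.7  0.3 26.3] rpy [-3.141 -0.    -1.714] F [-1.8  0.5  6.4] w 0.0
('cm', [0.03, -0.23, 0.14], 'deg', [-0.0, -0.0, -0.0])
('cm', [0.03, 3.67, 0.14], 'deg', [-0.0, -0.0, -0.0])
```

jog_arm([
  {"x": 0,"y": 0.2,"z": 0.11,"wx": 0,"wy": 0,"wz": 0,"claw": 0},
  {"x": 0,"y": 0.8,"z": 0.1,"wx": 0,"wy": 0,"wz": 0,"claw": 0},
  {"x": 0,"y": 1.4,"z": 0.08,"wx": 0,"wy": 0,"wz": 0,"claw": 0},
  {"x": 0,"y": 2.0,"z": 0.08,"wx": 0,"wy": 0,"wz": 0,"claw": 0},
  {"x": 0,"y": 2.6,"z": 0.1,"wx": 0,"wy": 0,"wz": 0,"claw": 0},
  {"x": 0,"y": 3.2,"z": 0.14,"wx": 0,"wy": 0,"wz": 0,"claw": 0},
  {"x": 0,"y": 3.6,"z": 0.18,"wx": 0,"wy": 0,"wz": 0,"claw": 0},
])

```text
clock: 12.1
position: [0.4766, -0.1243, 0.1053]
tool_rot: [-3.139, -0.001, -1.714]
force: [2.1, 0.2, 2.6]
grip_width: -0.0
```

Run:
```python
from h import *
now(); print(row(16,0,25)); print(row(-22,0,24.9))
```

```text
t 12.1 st [-21.2   0.2  25.3] rpy [-3.139e+00 -1.000e-03 -1.714e+00] F [2.1 0.5 2.6] w -0.0
('cm', [0.01, -3.72, 0.04], 'deg', [-0.1, -0.0, -0.0])
('cm', [0.02, 0.08, 0.04], 'deg', [-0.1, -0.0, -0.0])
```

jog_arm([
  {"x": 0,"y": 0,"z": -0.9,"wx": 0,"wy": 0,"wz": 0,"claw": 0},
  {"x": 0,"y": -2.5,"z": -0.9,"wx": 0,"wy": 0,"wz": 0,"claw": 0},
  {"x": 0,"y": -3.7,"z": -0.6,"wx": 0,"wy": 0,"wz": 0,"claw": 0},
  {"x": 0,"y": -3.7,"z": -0.1,"wx": 0,"wy": 0,"wz": 0,"claw": 0},
  {"x": 0,"y": -3.7,"z": 0.08,"wx": 0,"wy": 0,"wz": 0,"claw": 0},
  {"x": 0,"y": -3.2,"z": 0.06,"wx": 0,"wy": 0,"wz": 0,"claw": 0},
  {"x": 0,"y": -2.5,"z": 0.04,"wx": 0,"wy": 0,"wz": 0,"claw": 0},
  {"x": 0,"y": -1.8,"z": 0.03,"wx": 0,"wy": 0,"wz": 0,"claw": 0},
  {"x": 0,"y": -1.1,"z": 0.05,"wx": 0,"wy": 0,"wz": 0,"claw": 0},
  {"x": 0,"y": -0.5,"z": 0.1,"wx": 0,"wy": 0,"wz": 0,"claw": 0},
])

```text
clock: 13.35
position: [0.4814, -0.1249, 0.1048]
tool_rot: [-3.138, -0.001, -1.714]
force: [2.5, 0.4, 8.8]
grip_width: 0.0004
```

Run:
```python
from h import *
now(); print(row(16,0,25)); print(row(-18,0,24.9))
```

```text
t 13.35 st [-16.3   0.3  24.8] rpy [-3.138e+00 -1.000e-03 -1.714e+00] F [2.4 0.7 8.8] w 0.0004
('cm', [0.02, -3.23, -0.01], 'deg', [-0.2, -0.0, -0.0])
('cm', [0.03, 0.17, -0.01], 'deg', [-0.2, -0.0, -0.0])
```

jog_arm([
  {"x": 0,"y": 0,"z": -0.9,"wx": -0.2,"wy": 0,"wz": 0,"claw": 0},
  {"x": 0,"y": -2.5,"z": -0.9,"wx": -0.2,"wy": 0,"wz": 0,"claw": 0},
  {"x": 0,"y": -3.2,"z": -0.6,"wx": -0.2,"wy": 0,"wz": 0,"claw": 0},
  {"x": 0,"y": -3.2,"z": -0.1,"wx": -0.2,"wy": 0,"wz": 0,"claw": 0},
  {"x": 0,"y": -3.2,"z": 0.03,"wx": -0.2,"wy": 0,"wz": 0,"claw": 0},
  {"x": 0,"y": -2.7,"z": 0.0,"wx": -0.2,"wy": 0,"wz": 0,"claw": 0},
  {"x": 0,"y": -2,"z": -0.03,"wx": -0.2,"wy": 0,"wz": 0,"claw": 0},
  {"x": 0,"y": -1.3,"z": -0.03,"wx": -0.2,"wy": 0,"wz": 0,"claw": 0},
  {"x": 0,"y": -0.6,"z": -0.03,"wx": -0.2,"wy": 0,"wz": 0,"claw": 0},
  {"x": 0,"y": 0,"z": 0,"wx": -0.2,"wy": 0,"wz": 0,"claw": 0},
])

```text
clock: 14.6
position: [0.4812, -0.1249, 0.1051]
tool_rot: [-3.14, -0.001, -1.714]
force: [2.2, 0.6, 7.6]
grip_width: -0.0001
```

Run:
```python
from h import *
now(); print(row(16,0,25)); print(row(-18,0,24.9)); print(row(-160,-30,60))
```

```text
t 14.6 st [-16.5   0.3  25.1] rpy [-3.140e+00 -1.000e-03 -1.714e+00] F [2.1 0.9 7.6] w -0.0001
('cm', [0.02, -3.25, 0.01], 'deg', [-0.1, -0.0, -0.0])
('cm', [0.03, 0.15, 0.02], 'deg', [-0.1, -0.0, -0.0])
('cm', [3.04, 14.34, -3.51], 'deg', [-0.1, -0.0, -0.0])
```

jog_arm([
  {"x": 0,"y": 0,"z": -0.9,"wx": 0,"wy": 0,"wz": 0,"claw": 0},
  {"x": 0,"y": -2.5,"z": -0.9,"wx": 0,"wy": 0,"wz": 0,"claw": 0},
  {"x": 0,"y": -3.2,"z": -0.6,"wx": 0,"wy": 0,"wz": 0,"claw": 0},
  {"x": 0,"y": -3.2,"z": -0.1,"wx": 0,"wy": 0,"wz": 0,"claw": 0},
  {"x": 0,"y": -3.2,"z": 0.04,"wx": 0,"wy": 0,"wz": 0,"claw": 0},
  {"x": 0,"y": -2.6,"z": 0.02,"wx": 0,"wy": 0,"wz": 0,"claw": 0},
  {"x": 0,"y": -2,"z": 0,"wx": 0,"wy": 0,"wz": 0,"claw": 0},
  {"x": 0,"y": -1.5,"z": 0,"wx": 0,"wy": 0,"wz": 0,"claw": 0},
])

```text
clock: 15.6
position: [0.4968, -0.1271, 0.1058]
tool_rot: [-3.137, -0.001, -1.714]
force: [6.4, -1.1, 8.6]
grip_width: 0.0001
```

Run:
```python
from h import *
now(); print(row(-160,-30,60))
```

```text
t 15.6 st [-0.7  0.3 25.8] rpy [-3.137e+00 -1.000e-03 -1.714e+00] F [ 6.5 -0.2  8.6] w 0.0001
('cm', [3.04, 15.91, -3.49], 'deg', [-0.3, -0.0, -0.0])
```

jog_arm([
  {"x": 0,"y": 0,"z": -1.5,"wx": -0.3,"wy": 0,"wz": 0,"claw": 0},
  {"x": 0,"y": 5,"z": -3.5,"wx": -0.3,"wy": 0,"wz": 0,"claw": 0},
  {"x": 2,"y": 11,"z": -3.5,"wx": -0.3,"wy": 0,"wz": 0,"claw": 0},
  {"x": 3,"y": 16,"z": -3.5,"wx": -0.3,"wy": 0,"wz": 0,"claw": 0},
  {"x": 3,"y": 16,"z": -3.5,"wx": -0.3,"wy": 0,"wz": 0,"claw": 0},
])

```text
clock: 16.23
position: [0.3297, -0.1341, 0.1399]
tool_rot: [3.138, -0.001, -1.716]
force: [1.0, -0.0, 0.6]
grip_width: 0.0003
```

```bash
python3 look.py L2 | head -1; python3 unwrap.py L2;python3 - <<'E'
from h import *
now(); print(row(-18,0,60)); 
E
```

```text
t 16.23 st [-165.2  -30.4   59.9] rpy [ 3.138e+00 -1.000e-03 -1.716e+00] F [1.  0.1 0.6] w 0.0003
L2
-66:3.3 -64:4.4 -62:5.1 -60:5.4 -58:5.4 -56:5.5 -54:6.0 -52:6.5 -50:6.8 -48:6.6 -46:6.2 -44:5.6 -42:4.7 -40:2.9 -38:1.3 -36:0.3 -34:0.2 -32:0.1 -30:0.7 -28:1.9 -26:3.5 -24:4.9 -22:5.3 -20:4.8 -18:4.4 -16:5.3 -14:5.7 -12:4.3 -10:3.6 -8:5.2 -6:5.7 -4:3.1 -2:0.5 0:0.3 2:0.2 4:0.3 6:0.4 8:0.6 10:1.3 12:2.3 14:2.8 16:2.8 18:2.8 20:2.8 22:2.6 24:2.4 26:2.4 28:2.2 30:1.9 32:1.4 34:0.9 36:0.4 38:0.2 40:0.1 42:0.4 44:1.3 46:2.9 48:4.6 50:5.9
t 16.48 st [-160.4  -29.3   60. ] rpy [ 3.141 -0.    -1.714] F [ 0.4 -0.8 -1.1] w -0.0004
('cm', [-2.93, -14.24, -0.01], 'deg', [0.0, -0.0, 0.0])
```

View pics/L2.png

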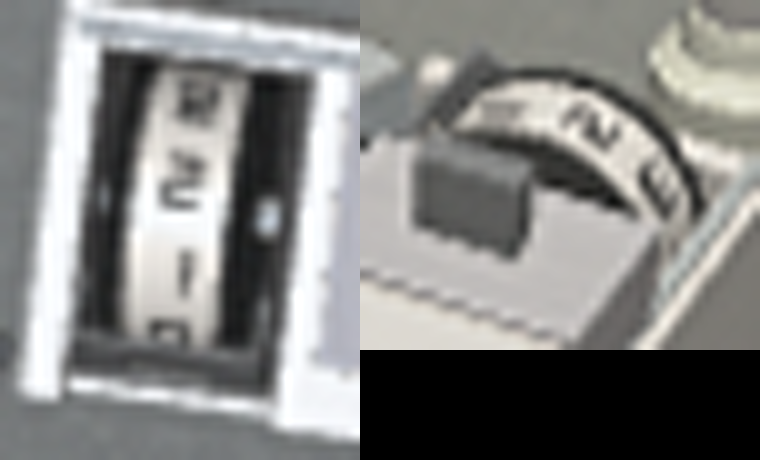

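jog_arm([
  {"x": -2.9,"y": -6,"z": 0,"wx": 0,"wy": 0,"wz": 0,"claw": 0},
  {"x": -2.9,"y": -12,"z": 0,"wx": 0,"wy": 0,"wz": 0,"claw": 0},
  {"x": -2.9,"y": -14.2,"z": 1,"wx": 0,"wy": 0,"wz": 0,"claw": 0},
  {"x": -2.9,"y": -14.2,"z": 2.6,"wx": 0,"wy": 0,"wz": 0,"claw": 0},
  {"x": -2.9,"y": -14.2,"z": 3.2,"wx": 0,"wy": 0,"wz": 0,"claw": 0},
  {"x": -2.9,"y": -14.2,"z": 3.5,"wx": 0,"wy": 0,"wz": 0,"claw": 0},
])

```text
clock: 17.23
position: [0.4784, -0.1251, 0.1047]
tool_rot: [3.14, -0.0, -1.714]
force: [-3.8, 0.9, 7.2]
grip_width: 0.0001
```

Run:
```python
from h import *
now(); print(row(17,0,24.9))
```

```text
t 17.23 st [-19.2  -0.3  24.7] rpy [ 3.14  -0.    -1.714] F [-3.8  0.4  7.2] w 0.0001
('cm', [-0.03, -3.62, -0.03], 'deg', [0.1, -0.0, 0.0])
```

jog_arm([
  {"x": 0,"y": -0.6,"z": 0,"wx": 0,"wy": 0,"wz": 0,"claw": 0},
  {"x": 0,"y": -1.2,"z": -0.05,"wx": 0,"wy": 0,"wz": 0,"claw": 0},
  {"x": 0,"y": -1.8,"z": -0.06,"wx": 0,"wy": 0,"wz": 0,"claw": 0},
  {"x": 0,"y": -2.4,"z": -0.06,"wx": 0,"wy": 0,"wz": 0,"claw": 0},
  {"x": 0,"y": -3,"z": -0.04,"wx": 0,"wy": 0,"wz": 0,"claw": 0},
  {"x": 0,"y": -3.6,"z": 0,"wx": 0,"wy": 0,"wz": 0,"claw": 0},
])

```text
clock: 17.98
position: [0.514, -0.1302, 0.1054]
tool_rot: [3.14, -0.001, -1.714]
force: [-1.3, 0.4, 7.8]
grip_width: 0.0
```

Run:
```python
from h import *
now(); print(row(-18,0,24.9))
```

```text
t 17.98 st [16.7 -0.3 25.4] rpy [ 3.140e+00 -1.000e-03 -1.714e+00] F [-1.3  0.2  7.8] w 0.0
('cm', [-0.03, 3.47, 0.06], 'deg', [0.1, -0.0, 0.0])
```

jog_arm([
  {"x": 0,"y": 0,"z": -0.8,"wx": 0,"wy": 0,"wz": 0,"claw": 0},
  {"x": 0,"y": 2.5,"z": -0.8,"wx": 0,"wy": 0,"wz": 0,"claw": 0},
  {"x": 0,"y": 3.5,"z": -0.5,"wx": 0,"wy": 0,"wz": 0,"claw": 0},
  {"x": 0,"y": 3.5,"z": 0,"wx": 0,"wy": 0,"wz": 0,"claw": 0},
  {"x": 0,"y": 3.4,"z": 0.07,"wx": 0,"wy": 0,"wz": 0,"claw": 0},
  {"x": 0,"y": 2.8,"z": 0.06,"wx": 0,"wy": 0,"wz": 0,"claw": 0},
  {"x": 0,"y": 2.1,"z": 0.03,"wx": 0,"wy": 0,"wz": 0,"claw": 0},
  {"x": 0,"y": 1.4,"z": 0.02,"wx": 0,"wy": 0,"wz": 0,"claw": 0},
  {"x": 0,"y": 0.7,"z": 0.03,"wx": 0,"wy": 0,"wz": 0,"claw": 0},
  {"x": 0,"y": 0,"z": 0.04,"wx": 0,"wy": 0,"wz": 0,"claw": 0},
])

```text
clock: 19.23
position: [0.5149, -0.1305, 0.1052]
tool_rot: [3.141, -0.001, -1.714]
force: [-2.6, -1.4, 6.8]
grip_width: 0.0001
```

Run:
```python
from h import *
now(); print(row(-18,0,24.9))
```

```text
t 19.23 st [17.7 -0.5 25.2] rpy [ 3.141e+00 -1.000e-03 -1.714e+00] F [-2.4 -1.7  6.8] w 0.0001
('cm', [-0.05, 3.57, 0.03], 'deg', [0.0, -0.0, -0.0])
```

jog_arm([
  {"x": 0,"y": 0,"z": -0.8,"wx": 0,"wy": 0,"wz": 0,"claw": 0},
  {"x": 0,"y": 2.5,"z": -0.8,"wx": 0,"wy": 0,"wz": 0,"claw": 0},
  {"x": 0,"y": 3.6,"z": -0.5,"wx": 0,"wy": 0,"wz": 0,"claw": 0},
  {"x": 0,"y": 3.6,"z": 0,"wx": 0,"wy": 0,"wz": 0,"claw": 0},
  {"x": 0,"y": 3.5,"z": 0.05,"wx": 0,"wy": 0,"wz": 0,"claw": 0},
  {"x": 0,"y": 2.8,"z": 0.04,"wx": 0,"wy": 0,"wz": 0,"claw": 0},
  {"x": 0,"y": 2.1,"z": 0.0,"wx": 0,"wy": 0,"wz": 0,"claw": 0},
  {"x": 0,"y": 1.4,"z": 0.0,"wx": 0,"wy": 0,"wz": 0,"claw": 0},
  {"x": 0,"y": 0.7,"z": 0.0,"wx": 0,"wy": 0,"wz": 0,"claw": 0},
  {"x": 0,"y": 0,"z": 0.02,"wx": 0,"wy": 0,"wz": 0,"claw": 0},
])

```text
clock: 20.48
position: [0.516, -0.1307, 0.1051]
tool_rot: [3.141, -0.001, -1.714]
force: [-2.1, -0.6, 7.4]
grip_width: 0.0
```

jog_arm([
  {"x": 0,"y": 0,"z": -0.8,"wx": 0,"wy": 0,"wz": 0,"claw": 0},
  {"x": 0,"y": 2.5,"z": -0.8,"wx": 0,"wy": 0,"wz": 0,"claw": 0},
  {"x": 0,"y": 3.6,"z": -0.5,"wx": 0,"wy": 0,"wz": 0,"claw": 0},
  {"x": 0,"y": 3.6,"z": 0,"wx": 0,"wy": 0,"wz": 0,"claw": 0},
  {"x": 0,"y": 3.5,"z": 0.05,"wx": 0,"wy": 0,"wz": 0,"claw": 0},
  {"x": 0,"y": 2.8,"z": 0.04,"wx": 0,"wy": 0,"wz": 0,"claw": 0},
  {"x": 0,"y": 2.1,"z": 0.0,"wx": 0,"wy": 0,"wz": 0,"claw": 0},
  {"x": 0,"y": 1.4,"z": 0.0,"wx": 0,"wy": 0,"wz": 0,"claw": 0},
  {"x": 0,"y": 0.7,"z": 0.0,"wx": 0,"wy": 0,"wz": 0,"claw": 0},
  {"x": 0,"y": 0,"z": 0.02,"wx": 0,"wy": 0,"wz": 0,"claw": 0},
])

```text
clock: 21.72
position: [0.5172, -0.131, 0.1049]
tool_rot: [-3.141, -0.001, -1.714]
force: [-2.6, -0.1, 6.7]
grip_width: -0.0003
```

Run:
```python
from h import *
now(); print(row(-18,0,24.9))
```

```text
t 21.73 st [20.  -0.6 24.9] rpy [-3.141e+00 -1.000e-03 -1.714e+00] F [-2.6 -0.4  6.7] w -0.0003
('cm', [-0.06, 3.8, 0.0], 'deg', [-0.0, -0.1, -0.0])
```

jog_arm([
  {"x": 0,"y": 0,"z": -0.8,"wx": 0,"wy": 0,"wz": 0,"claw": 0},
  {"x": 0,"y": 2.5,"z": -0.8,"wx": 0,"wy": 0,"wz": 0,"claw": 0},
  {"x": 0,"y": 3.8,"z": -0.5,"wx": 0,"wy": 0,"wz": 0,"claw": 0},
  {"x": 0,"y": 3.8,"z": 0,"wx": 0,"wy": 0,"wz": 0,"claw": 0},
  {"x": 0,"y": 3.7,"z": 0.05,"wx": 0,"wy": 0,"wz": 0,"claw": 0},
  {"x": 0,"y": 3.0,"z": 0.05,"wx": 0,"wy": 0,"wz": 0,"claw": 0},
  {"x": 0,"y": 2.3,"z": 0.02,"wx": 0,"wy": 0,"wz": 0,"claw": 0},
  {"x": 0,"y": 1.6,"z": 0.02,"wx": 0,"wy": 0,"wz": 0,"claw": 0},
  {"x": 0,"y": 0.9,"z": 0.02,"wx": 0,"wy": 0,"wz": 0,"claw": 0},
  {"x": 0,"y": 0.3,"z": 0.03,"wx": 0,"wy": 0,"wz": 0,"claw": 0},
])

```text
clock: 22.98
position: [0.5155, -0.1308, 0.1048]
tool_rot: [-3.14, -0.001, -1.714]
force: [-1.8, 0.1, 7.9]
grip_width: -0.0
```

jog_arm([
  {"x": 0,"y": 0,"z": -0.8,"wx": 0,"wy": 0,"wz": 0,"claw": 0},
  {"x": 0,"y": 2.5,"z": -0.8,"wx": 0,"wy": 0,"wz": 0,"claw": 0},
  {"x": 0,"y": 3.6,"z": -0.5,"wx": 0,"wy": 0,"wz": 0,"claw": 0},
  {"x": 0,"y": 3.6,"z": 0,"wx": 0,"wy": 0,"wz": 0,"claw": 0},
  {"x": 0,"y": 3.5,"z": 0.05,"wx": 0,"wy": 0,"wz": 0,"claw": 0},
  {"x": 0,"y": 2.8,"z": 0.05,"wx": 0,"wy": 0,"wz": 0,"claw": 0},
  {"x": 0,"y": 2.1,"z": 0.02,"wx": 0,"wy": 0,"wz": 0,"claw": 0},
  {"x": 0,"y": 1.4,"z": 0.02,"wx": 0,"wy": 0,"wz": 0,"claw": 0},
  {"x": 0,"y": 0.7,"z": 0.02,"wx": 0,"wy": 0,"wz": 0,"claw": 0},
  {"x": 0,"y": 0.1,"z": 0.03,"wx": 0,"wy": 0,"wz": 0,"claw": 0},
])

```text
clock: 24.22
position: [0.5159, -0.1309, 0.1047]
tool_rot: [-3.139, -0.001, -1.714]
force: [-2.0, -0.5, 8.2]
grip_width: -0.0003
```

Run:
```python
from h import *
now(); print(row(-18,0,24.9))
```

```text
t 24.23 st [18.6 -0.7 24.7] rpy [-3.139e+00 -1.000e-03 -1.714e+00] F [-2.  -0.8  8.2] w -0.0003
('cm', [-0.07, 3.66, -0.03], 'deg', [-0.1, -0.1, -0.0])
```

jog_arm([
  {"x": 0,"y": 0,"z": -0.8,"wx": -0.1,"wy": 0,"wz": 0,"claw": 0},
  {"x": 0,"y": 2.5,"z": -0.8,"wx": -0.1,"wy": 0,"wz": 0,"claw": 0},
  {"x": 0,"y": 3.6,"z": -0.5,"wx": -0.1,"wy": 0,"wz": 0,"claw": 0},
  {"x": 0,"y": 3.6,"z": -0.05,"wx": -0.1,"wy": 0,"wz": 0,"claw": 0},
  {"x": 0,"y": 3.5,"z": 0.02,"wx": -0.1,"wy": 0,"wz": 0,"claw": 0},
  {"x": 0,"y": 2.8,"z": 0.01,"wx": -0.1,"wy": 0,"wz": 0,"claw": 0},
  {"x": 0,"y": 2.1,"z": -0.02,"wx": -0.1,"wy": 0,"wz": 0,"claw": 0},
  {"x": 0,"y": 1.4,"z": -0.03,"wx": -0.1,"wy": 0,"wz": 0,"claw": 0},
  {"x": 0,"y": 0.7,"z": -0.03,"wx": -0.1,"wy": 0,"wz": 0,"claw": 0},
  {"x": 0,"y": 0.1,"z": 0,"wx": -0.1,"wy": 0,"wz": 0,"claw": 0},
])

```text
clock: 25.48
position: [0.5161, -0.131, 0.1048]
tool_rot: [-3.14, -0.001, -1.714]
force: [-2.6, -0.5, 7.1]
grip_width: 0.0002
```

jog_arm([
  {"x": 0,"y": 0,"z": -0.8,"wx": 0,"wy": 0,"wz": 0,"claw": 0},
  {"x": 0,"y": 2.5,"z": -0.8,"wx": 0,"wy": 0,"wz": 0,"claw": 0},
  {"x": 0,"y": 3.6,"z": -0.5,"wx": 0,"wy": 0,"wz": 0,"claw": 0},
  {"x": 0,"y": 3.6,"z": -0.05,"wx": 0,"wy": 0,"wz": 0,"claw": 0},
  {"x": 0,"y": 3.5,"z": 0.02,"wx": 0,"wy": 0,"wz": 0,"claw": 0},
  {"x": 0,"y": 3.0,"z": 0,"wx": 0,"wy": 0,"wz": 0,"claw": 0},
  {"x": 0,"y": 2.5,"z": -0.03,"wx": 0,"wy": 0,"wz": 0,"claw": 0},
  {"x": 0,"y": 2,"z": -0.04,"wx": 0,"wy": 0,"wz": 0,"claw": 0},
  {"x": 0,"y": 1.6,"z": -0.04,"wx": 0,"wy": 0,"wz": 0,"claw": 0},
])

```text
clock: 26.6
position: [0.5003, -0.1288, 0.105]
tool_rot: [3.141, -0.002, -1.714]
force: [-8.9, 1.6, 11.4]
grip_width: 0.0002
```

Run:
```python
from h import *
now(); print(row(-160,-30,60))
```

```text
t 26.6 st [ 3.  -0.9 25. ] rpy [ 3.141e+00 -2.000e-03 -1.714e+00] F [-9.   0.3 11.4] w 0.0002
('cm', [2.93, 16.3, -3.49], 'deg', [0.0, -0.1, -0.0])
```

Fx −9 N: at the upper stop. Retreat and look.

jog_arm([
  {"x": 0,"y": 0,"z": -1.5,"wx": 0,"wy": 0,"wz": 0,"claw": 0},
  {"x": 0,"y": 5,"z": -3.5,"wx": 0,"wy": 0,"wz": 0,"claw": 0},
  {"x": 2,"y": 11,"z": -3.5,"wx": 0,"wy": 0,"wz": 0,"claw": 0},
  {"x": 2.9,"y": 16.3,"z": -3.5,"wx": 0,"wy": 0,"wz": 0,"claw": 0},
  {"x": 2.9,"y": 16.3,"z": -3.5,"wx": 0,"wy": 0,"wz": 0,"claw": 0},
])

```text
clock: 27.22
position: [0.3323, -0.1346, 0.1406]
tool_rot: [3.141, -0.002, -1.716]
force: [0.9, 0.1, -0.4]
grip_width: -0.0001
```

```bash
python3 look.py L3 | head -1; python3 unwrap.py L3;python3 - <<'E'
from h import *
now(); print(row(17,0,60)); 
E
```

```text
t 27.23 st [-162.5  -30.6   60.6] rpy [ 3.141e+00 -2.000e-03 -1.716e+00] F [ 0.8  0.2 -0.4] w -0.0001
L3
-66:6.9 -64:6.1 -62:4.9 -60:3.6 -58:2.3 -56:1.0 -54:0.5 -52:0.4 -50:0.7 -48:2.0 -46:3.8 -44:5.2 -42:5.7 -40:5.3 -38:5.5 -36:6.1 -34:6.0 -32:5.4 -30:5.1 -28:5.6 -26:5.6 -24:4.1 -22:2.1 -20:1.0 -18:0.6 -16:0.6 -14:0.7 -12:0.5 -10:0.9 -8:1.6 -6:2.1 -4:2.1 -2:2.0 0:2.2 2:2.3 4:2.2 6:2.4 8:2.7 10:2.6 12:2.2 14:1.7 16:1.2 18:0.7 20:0.5 22:0.3 24:0.8 26:2.0 28:4.0 30:6.1 32:7.1 34:6.5 36:5.2 38:4.2 40:4.1 42:4.4 44:5.0 46:5.5 48:5.7 50:5.4
t 27.48 st [-158.8  -29.5   60.2] rpy [-3.141e+00 -1.000e-03 -1.714e+00] F [-0.4 -0.5  0.5] w 0.0002
('cm', [-2.95, -17.58, 0.03], 'deg', [-0.0, -0.1, 0.0])
```

View pics/L3.png

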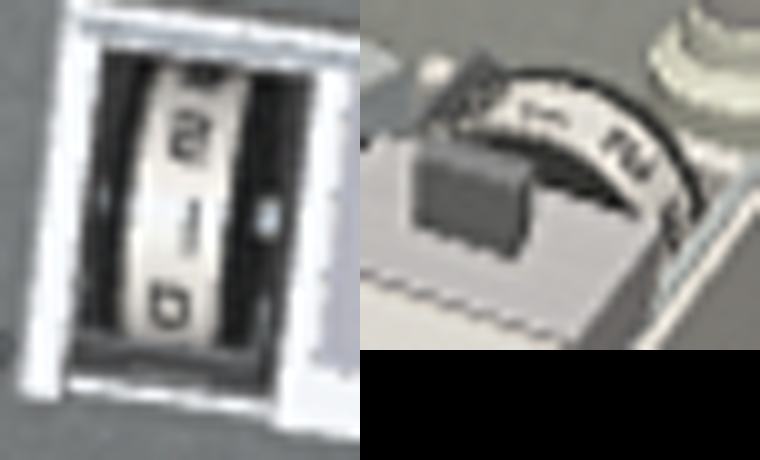

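jog_arm([
  {"x": -2.9,"y": -6,"z": 0,"wx": 0,"wy": 0,"wz": 0,"claw": 0},
  {"x": -2.9,"y": -12,"z": 0,"wx": 0,"wy": 0,"wz": 0,"claw": 0},
  {"x": -2.9,"y": -17.5,"z": 1,"wx": 0,"wy": 0,"wz": 0,"claw": 0},
  {"x": -2.9,"y": -17.5,"z": 2.6,"wx": 0,"wy": 0,"wz": 0,"claw": 0},
  {"x": -2.9,"y": -17.5,"z": 3.1,"wx": 0,"wy": 0,"wz": 0,"claw": 0},
  {"x": -2.9,"y": -17.5,"z": 3.5,"wx": 0,"wy": 0,"wz": 0,"claw": 0},
])

```text
clock: 28.22
position: [0.5129, -0.1301, 0.1053]
tool_rot: [-3.141, -0.001, -1.714]
force: [-2.9, 1.1, 8.5]
grip_width: 0.0004
```

Run:
```python
from h import *
now(); print(row(-18,0,24.9))
```

```text
t 28.23 st [15.7 -0.4 25.3] rpy [-3.141e+00 -1.000e-03 -1.714e+00] F [-3.   0.7  8.5] w 0.0004
('cm', [-0.04, 3.37, 0.04], 'deg', [-0.0, -0.1, 0.0])
```

jog_arm([
  {"x": 0,"y": 0.3,"z": 0.03,"wx": 0,"wy": 0,"wz": 0,"claw": 0},
  {"x": 0,"y": 0.9,"z": 0.02,"wx": 0,"wy": 0,"wz": 0,"claw": 0},
  {"x": 0,"y": 1.5,"z": 0,"wx": 0,"wy": 0,"wz": 0,"claw": 0},
  {"x": 0,"y": 2.1,"z": 0,"wx": 0,"wy": 0,"wz": 0,"claw": 0},
  {"x": 0,"y": 2.7,"z": 0.02,"wx": 0,"wy": 0,"wz": 0,"claw": 0},
  {"x": 0,"y": 3.3,"z": 0.04,"wx": 0,"wy": 0,"wz": 0,"claw": 0},
])

```text
clock: 28.98
position: [0.4808, -0.1255, 0.1061]
tool_rot: [-3.138, -0.001, -1.714]
force: [2.3, -0.4, 4.6]
grip_width: -0.0004
```

Run:
```python
from h import *
now(); print(row(16,0,25))
```

```text
t 28.98 st [-16.8  -0.4  26.1] rpy [-3.138e+00 -1.000e-03 -1.714e+00] F [ 2.4 -0.   4.6] w -0.0004
('cm', [-0.03, -3.28, 0.12], 'deg', [-0.2, -0.1, 0.0])
```

jog_arm([
  {"x": 0,"y": 0,"z": -0.8,"wx": -0.2,"wy": 0,"wz": 0,"claw": 0},
  {"x": 0,"y": -2.5,"z": -0.8,"wx": -0.2,"wy": 0,"wz": 0,"claw": 0},
  {"x": 0,"y": -3.2,"z": -0.5,"wx": -0.2,"wy": 0,"wz": 0,"claw": 0},
  {"x": 0,"y": -3.2,"z": 0,"wx": -0.2,"wy": 0,"wz": 0,"claw": 0},
  {"x": 0,"y": -3.2,"z": 0.14,"wx": -0.2,"wy": 0,"wz": 0,"claw": 0},
  {"x": 0,"y": -2.7,"z": 0.13,"wx": -0.2,"wy": 0,"wz": 0,"claw": 0},
  {"x": 0,"y": -2,"z": 0.12,"wx": -0.2,"wy": 0,"wz": 0,"claw": 0},
  {"x": 0,"y": -1.3,"z": 0.12,"wx": -0.2,"wy": 0,"wz": 0,"claw": 0},
  {"x": 0,"y": -0.6,"z": 0.14,"wx": -0.2,"wy": 0,"wz": 0,"claw": 0},
  {"x": 0,"y": 0,"z": 0.18,"wx": -0.2,"wy": 0,"wz": 0,"claw": 0},
])

```text
clock: 30.22
position: [0.4808, -0.1254, 0.1048]
tool_rot: [-3.14, -0.001, -1.714]
force: [2.2, 0.2, 8.4]
grip_width: 0.0005
```

Run:
```python
from h import *
now(); print(row(16,0,25))
```

```text
t 30.23 st [-16.8  -0.3  24.8] rpy [-3.140e+00 -1.000e-03 -1.714e+00] F [2.2 0.5 8.4] w 0.0005
('cm', [-0.03, -3.28, -0.01], 'deg', [-0.1, -0.1, 0.0])
```

Third stroke, then look.

jog_arm([
  {"x": 0,"y": 0,"z": -0.8,"wx": 0,"wy": 0,"wz": 0,"claw": 0},
  {"x": 0,"y": -2.5,"z": -0.8,"wx": 0,"wy": 0,"wz": 0,"claw": 0},
  {"x": 0,"y": -3.2,"z": -0.5,"wx": 0,"wy": 0,"wz": 0,"claw": 0},
  {"x": 0,"y": -3.2,"z": -0.1,"wx": 0,"wy": 0,"wz": 0,"claw": 0},
  {"x": 0,"y": -3.2,"z": 0.03,"wx": 0,"wy": 0,"wz": 0,"claw": 0},
  {"x": 0,"y": -2.7,"z": 0.0,"wx": 0,"wy": 0,"wz": 0,"claw": 0},
  {"x": 0,"y": -2,"z": -0.02,"wx": 0,"wy": 0,"wz": 0,"claw": 0},
  {"x": 0,"y": -1.3,"z": -0.02,"wx": 0,"wy": 0,"wz": 0,"claw": 0},
  {"x": 0,"y": -0.6,"z": 0,"wx": 0,"wy": 0,"wz": 0,"claw": 0},
  {"x": 0,"y": 0,"z": 0.02,"wx": 0,"wy": 0,"wz": 0,"claw": 0},
])

```text
clock: 31.48
position: [0.4806, -0.1254, 0.105]
tool_rot: [-3.139, -0.001, -1.714]
force: [2.2, 0.7, 7.2]
grip_width: 0.0002
```

jog_arm([
  {"x": 0,"y": 0,"z": -1.5,"wx": 0,"wy": 0,"wz": 0,"claw": 0},
  {"x": 0,"y": 5,"z": -3.5,"wx": 0,"wy": 0,"wz": 0,"claw": 0},
  {"x": 2,"y": 11,"z": -3.5,"wx": 0,"wy": 0,"wz": 0,"claw": 0},
  {"x": 2.9,"y": 14.3,"z": -3.5,"wx": 0,"wy": 0,"wz": 0,"claw": 0},
  {"x": 2.9,"y": 14.3,"z": -3.5,"wx": 0,"wy": 0,"wz": 0,"claw": 0},
])

```text
clock: 32.1
position: [0.3324, -0.1341, 0.1403]
tool_rot: [-3.14, -0.002, -1.715]
force: [0.7, -0.1, -0.2]
grip_width: 0.0002
```

```bash
python3 look.py L4 | head -1; python3 unwrap.py L4;python3 - <<'E'
from h import *
now(); print(row(10,0,60)); 
E
```

```text
t 32.1 st [-162.5  -30.1   60.3] rpy [-3.140e+00 -2.000e-03 -1.715e+00] F [ 0.7  0.  -0.2] w 0.0002
L4
-66:2.4 -64:3.2 -62:4.5 -60:5.7 -58:6.9 -56:7.5 -54:7.6 -52:7.1 -50:6.3 -48:5.3 -46:4.5 -44:4.6 -42:5.1 -40:4.8 -38:3.1 -36:1.1 -34:0.3 -32:0.2 -30:0.2 -28:0.6 -26:1.9 -24:4.8 -22:6.9 -20:6.2 -18:5.1 -16:6.1 -14:7.2 -12:6.2 -10:5.1 -8:5.9 -6:6.6 -4:5.0 -2:2.4 0:0.7 2:0.1 4:0.2 6:0.3 8:0.4 10:1.7 12:4.5 14:6.5 16:5.6 18:3.4 20:2.7 22:2.6 24:2.4 26:2.5 28:2.3 30:2.2 32:1.8 34:1.2 36:0.6 38:0.3 40:0.2 42:0.3 44:1.0 46:2.2 48:3.7 50:5.3
t 32.35 st [-159.4  -29.    59.8] rpy [-3.139e+00 -1.000e-03 -1.713e+00] F [-0.3  0.4  0.9] w -0.0002
('cm', [-2.89, -16.94, 0.02], 'deg', [-0.2, -0.1, 0.0])
```

View pics/L4.png

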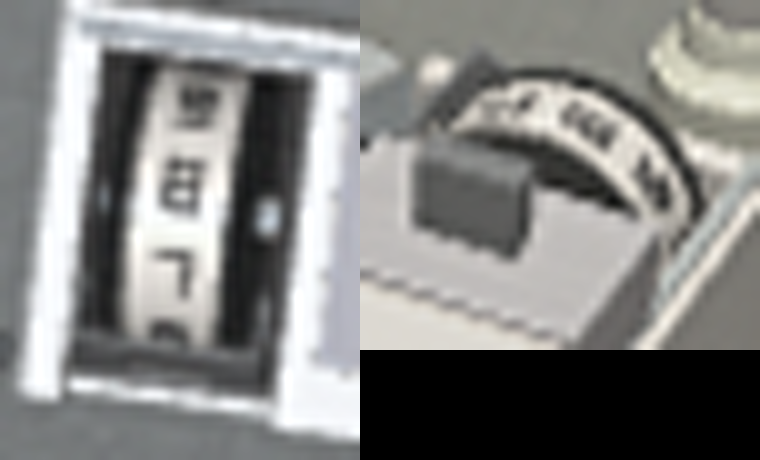

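jog_arm([
  {"x": -2.9,"y": -6,"z": 0,"wx": -0.2,"wy": 0,"wz": 0,"claw": 0},
  {"x": -2.9,"y": -12,"z": 0,"wx": -0.2,"wy": 0,"wz": 0,"claw": 0},
  {"x": -2.9,"y": -17,"z": 1,"wx": -0.2,"wy": 0,"wz": 0,"claw": 0},
  {"x": -2.9,"y": -17,"z": 2.6,"wx": -0.2,"wy": 0,"wz": 0,"claw": 0},
  {"x": -2.9,"y": -17,"z": 3,"wx": -0.2,"wy": 0,"wz": 0,"claw": 0},
  {"x": -2.9,"y": -17,"z": 3.1,"wx": -0.2,"wy": 0,"wz": 0,"claw": 0},
  {"x": -2.9,"y": -17,"z": 3.4,"wx": -0.2,"wy": 0,"wz": 0,"claw": 0},
])

```text
clock: 33.22
position: [0.508, -0.1291, 0.1069]
tool_rot: [-3.141, -0.001, -1.713]
force: [-1.8, 0.6, 5.3]
grip_width: -0.0001
```

Run:
```python
from h import *
now(); print(row(-11,0,25.3))
```

```text
t 33.23 st [10.6 -0.1 26.9] rpy [-3.141e+00 -1.000e-03 -1.713e+00] F [-1.8  0.3  5.3] w -0.0001
('cm', [-0.01, 2.16, 0.16], 'deg', [-0.0, -0.1, 0.0])
```

jog_arm([
  {"x": 0,"y": 0,"z": 0.15,"wx": 0,"wy": 0,"wz": 0,"claw": 0},
  {"x": 0,"y": 0.5,"z": 0.16,"wx": 0,"wy": 0,"wz": 0,"claw": 0},
  {"x": 0,"y": 1.0,"z": 0.16,"wx": 0,"wy": 0,"wz": 0,"claw": 0},
  {"x": 0,"y": 1.5,"z": 0.16,"wx": 0,"wy": 0,"wz": 0,"claw": 0},
  {"x": 0,"y": 1.9,"z": 0.16,"wx": 0,"wy": 0,"wz": 0,"claw": 0},
  {"x": 0,"y": 2.2,"z": 0.17,"wx": 0,"wy": 0,"wz": 0,"claw": 0},
  {"x": 0,"y": 2.2,"z": 0.17,"wx": 0,"wy": 0,"wz": 0,"claw": 0},
])

```text
clock: 34.1
position: [0.487, -0.1261, 0.1062]
tool_rot: [-3.139, -0.002, -1.713]
force: [1.6, 0.8, 6.9]
grip_width: -0.0001
```

Run:
```python
from h import *
now(); print(row(-160,-30,60))
```

```text
t 34.1 st [-10.6  -0.1  26.2] rpy [-3.139e+00 -2.000e-03 -1.713e+00] F [1.5 1.  6.9] w -0.0001
('cm', [2.99, 14.93, -3.42], 'deg', [-0.2, -0.1, 0.0])
```

jog_arm([
  {"x": 0,"y": 0,"z": -1.5,"wx": 0,"wy": 0,"wz": 0,"claw": 0},
  {"x": 0,"y": 5,"z": -3.5,"wx": 0,"wy": 0,"wz": 0,"claw": 0},
  {"x": 2,"y": 11,"z": -3.5,"wx": 0,"wy": 0,"wz": 0,"claw": 0},
  {"x": 2.9,"y": 14.9,"z": -3.5,"wx": 0,"wy": 0,"wz": 0,"claw": 0},
  {"x": 2.9,"y": 14.9,"z": -3.5,"wx": 0,"wy": 0,"wz": 0,"claw": 0},
])

```text
clock: 34.72
position: [0.3329, -0.1341, 0.1418]
tool_rot: [-3.139, -0.003, -1.715]
force: [1.5, 0.2, 0.8]
grip_width: -0.0003
```

```bash
python3 look.py L5 | head -1; python3 unwrap.py avg0 L5;python3 - <<'E'
from h import *
now(); print(row(5,0,60)); 
E
```

```text
t 34.73 st [-162.   -30.    61.8] rpy [-3.139e+00 -3.000e-03 -1.715e+00] F [1.4 0.4 0.8] w -0.0003
avg0
-66:1.8 -64:1.0 -62:0.7 -60:0.7 -58:0.9 -56:1.6 -54:2.5 -52:3.4 -50:4.1 -48:4.7 -46:5.3 -44:5.9 -42:5.8 -40:4.8 -38:3.7 -36:2.5 -34:1.5 -32:0.9 -30:0.6 -28:0.4 -26:0.2 -24:0.2 -22:0.5 -20:1.2 -18:2.7 -16:4.7 -14:5.6 -12:4.3 -10:3.3 -8:4.6 -6:5.7 -4:4.2 -2:2.7 0:4.1 2:5.4 4:3.5 6:1.0 8:0.5 10:0.5 12:0.6 14:0.7 16:1.4 18:2.9 20:5.1 22:6.5 24:6.4 26:5.7 28:5.3 30:5.7 32:6.3 34:6.5 36:6.3 38:5.7 40:4.7 42:3.4 44:2.1 46:1.1 48:0.6 50:0.4
L5
-66:3.4 -64:2.4 -62:1.4 -60:0.8 -58:0.7 -56:1.4 -54:3.0 -52:4.7 -50:5.7 -48:5.5 -46:5.1 -44:5.5 -42:6.7 -40:7.3 -38:6.8 -36:5.9 -34:5.5 -32:5.4 -30:4.3 -28:1.9 -26:0.3 -24:0.3 -22:0.3 -20:0.6 -18:1.3 -16:3.2 -14:5.0 -12:4.6 -10:2.9 -8:2.1 -6:1.9 -4:1.9 -2:2.0 0:2.1 2:2.1 4:1.6 6:1.3 8:0.9 10:0.6 12:0.6 14:0.6 16:0.5 18:1.1 20:3.0 22:5.3 24:5.9 26:5.0 28:4.7 30:6.0 32:7.4 34:7.5 36:6.5 38:5.7 40:5.3 42:5.1 44:4.4 46:3.1 48:1.7 50:0.9
t 34.98 st [-158.8  -28.8   61.1] rpy [-3.138e+00 -1.000e-03 -1.713e+00] F [-0.3  0.5  0.7] w -0.0001
('cm', [-2.87, -16.38, 0.16], 'deg', [-0.2, -0.1, 0.1])
```

View pics/L5.png

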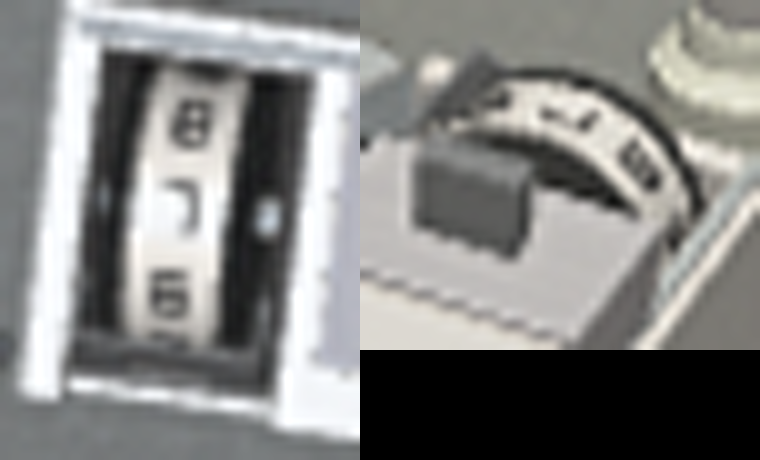

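View pics/u_L5.png

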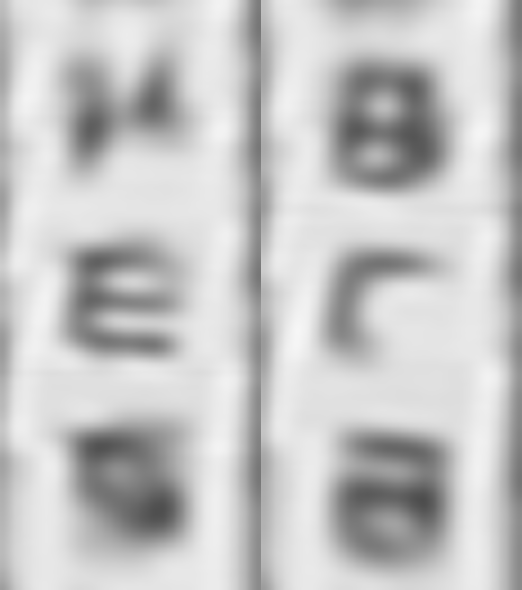

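Run:
```python
from h import *
t=bot.grab_frame("top")
print("bottle b foot",inst(onz(t,(237.5,199.5),0.01)),"top",inst(onz(t,(233,186),.206)))
now(); print(row(-160,112,100));print(row(-8,112,100)); print(row(-8,112,46))
```

```text
bottle b foot [ 16.65979937 247.52010041 -70.        ] top [ 31.41201762 247.43783752 126.        ]
t 35.02 st [-159.   -28.8   60.9] rpy [-3.138e+00 -1.000e-03 -1.713e+00] F [-0.3  0.4  0.3] w 0.0001
('cm', [-14.08, 0.07, -3.93], 'deg', [-0.2, -0.1, 0.1])
('cm', [-14.06, -15.13, -3.88], 'deg', [-0.2, -0.1, 0.1])
('cm', [-14.07, -15.11, 1.52], 'deg', [-0.2, -0.1, 0.1])
```

jog_arm([
  {"x": -4,"y": 0,"z": -3.9,"wx": -0.2,"wy": 0,"wz": 0,"claw": 0},
  {"x": -9,"y": 0,"z": -3.9,"wx": -0.2,"wy": 0,"wz": 0,"claw": 0},
  {"x": -14,"y": -3,"z": -3.9,"wx": -0.2,"wy": 0,"wz": 0,"claw": 0},
  {"x": -14,"y": -9,"z": -3.9,"wx": -0.2,"wy": 0,"wz": 0,"claw": 0},
  {"x": -14,"y": -15,"z": -3.9,"wx": -0.2,"wy": 0,"wz": 0,"claw": 0},
  {"x": -14,"y": -15.1,"z": -2,"wx": -0.2,"wy": 0,"wz": 0,"claw": 0},
  {"x": -14,"y": -15.1,"z": 0,"wx": -0.2,"wy": 0,"wz": 0,"claw": 0},
  {"x": -14,"y": -15.1,"z": 1.5,"wx": -0.2,"wy": 0,"wz": 0,"claw": 0},
  {"x": -14,"y": -15.1,"z": 1.5,"wx": -0.2,"wy": 0,"wz": 0,"claw": 0},
])

```text
clock: 36.15
position: [0.5049, -0.016, 0.1254]
tool_rot: [3.14, -0.002, -1.712]
force: [-0.1, 0.2, 0.0]
grip_width: -0.0
```

Run:
```python
from h import *
now(); print(row(-8,18,46))
s=bot.grab_frame("side"); crop(s,(220,30,400,220),4,"s8.png")
```

```text
t 36.15 st [ -8.6 111.4  45.4] rpy [ 3.140e+00 -2.000e-03 -1.712e+00] F [-0.1  0.2  0. ] w -0.0
('cm', [9.35, -0.05, -0.05], 'deg', [0.1, -0.1, 0.1])
```

View pics/s8.png

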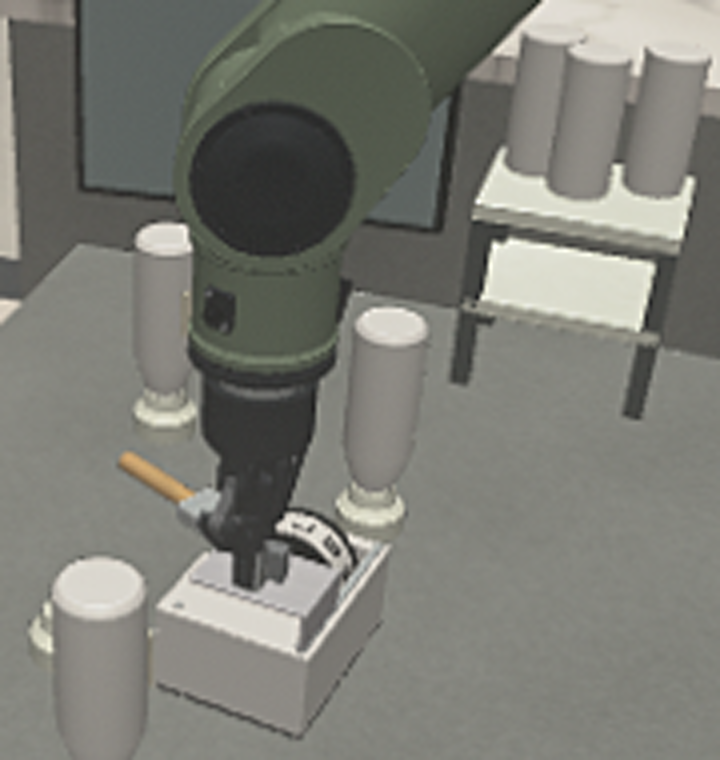

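jog_arm([
  {"x": 1,"y": 0,"z": -0.1,"wx": 0,"wy": 0,"wz": 0,"claw": 0},
  {"x": 2,"y": 0,"z": -0.1,"wx": 0,"wy": 0,"wz": 0,"claw": 0},
  {"x": 3,"y": 0,"z": -0.1,"wx": 0,"wy": 0,"wz": 0,"claw": 0},
  {"x": 4,"y": 0,"z": -0.1,"wx": 0,"wy": 0,"wz": 0,"claw": 0},
  {"x": 5,"y": 0,"z": -0.1,"wx": 0,"wy": 0,"wz": 0,"claw": 0},
  {"x": 6,"y": 0,"z": -0.1,"wx": 0,"wy": 0,"wz": 0,"claw": 0},
  {"x": 7,"y": 0,"z": -0.1,"wx": 0,"wy": 0,"wz": 0,"claw": 0},
  {"x": 8,"y": 0,"z": -0.1,"wx": 0,"wy": 0,"wz": 0,"claw": 0},
  {"x": 8.6,"y": 0,"z": -0.1,"wx": 0,"wy": 0,"wz": 0,"claw": 0},
  {"x": 8.9,"y": 0,"z": -0.1,"wx": 0,"wy": 0,"wz": 0,"claw": 0},
])

```text
clock: 37.45
position: [0.4926, -0.1045, 0.1273]
tool_rot: [3.141, -0.001, -1.713]
force: [-0.2, 3.0, 1.6]
grip_width: 0.0
```

Run:
```python
from h import *
now(); print(row(-8,18,46))
```

```text
t 37.45 st [-8.1 22.1 47.3] rpy [ 3.141e+00 -1.000e-03 -1.713e+00] F [-0.6  3.   1.6] w 0.0
('cm', [0.41, -0.01, 0.13], 'deg', [0.0, -0.1, 0.1])
```

jog_arm([
  {"x": 0.3,"y": 0,"z": 0,"wx": 0,"wy": 0,"wz": 0,"claw": 0},
  {"x": 0.5,"y": 0,"z": 0,"wx": 0,"wy": 0,"wz": 0,"claw": 0},
])

```text
clock: 37.7
position: [0.4925, -0.1055, 0.1273]
tool_rot: [3.141, 0.003, -1.709]
force: [2.4, 32.2, 3.1]
grip_width: -0.0002
```

Run:
```python
from h import *
now()
```

```text
t 37.7 st [-8.1 21.1 47.3] rpy [ 3.141e+00  3.000e-03 -1.709e+00] F [-2.2 32.2  3.1] w -0.0002
```

jog_arm([
  {"x": -1,"y": 0,"z": 0,"wx": 0,"wy": 0,"wz": 0,"claw": 0},
  {"x": -1.5,"y": 0,"z": -2,"wx": 0,"wy": 0,"wz": 0,"claw": 0},
  {"x": -1.5,"y": 0,"z": -6,"wx": 0,"wy": 0,"wz": 0,"claw": 0},
  {"x": -1.5,"y": 5,"z": -6,"wx": 0,"wy": 0,"wz": 0,"claw": 0},
  {"x": -1.5,"y": 11,"z": -6,"wx": 0,"wy": 0,"wz": 0,"claw": 0},
  {"x": -1.5,"y": 15.5,"z": -6,"wx": 0,"wy": 0,"wz": 0,"claw": 0},
  {"x": -1.5,"y": 15.5,"z": -6,"wx": 0,"wy": 0,"wz": 0,"claw": 0},
])

```text
clock: 38.58
position: [0.3385, -0.0696, 0.1876]
tool_rot: [3.14, 0.001, -1.71]
force: [0.6, 0.0, -0.3]
grip_width: 0.0002
```

Run:
```python
from h import *
now()
s=bot.grab_frame("side"); t=bot.grab_frame("top")
a=cv2.resize(s["pixels"][120:230,210:350],None,fx=3,fy=3,interpolation=cv2.INTER_CUBIC); b=cv2.resize(t["pixels"][140:250,220:345],None,fx=3,fy=3,interpolation=cv2.INTER_CUBIC)
cv2.imwrite("pics/end.png",np.hstack([a,b])[:,:,::-1])
import pickle; t0,s0=pickle.load(open("f0.pkl","rb"))
for n,f,f0,bx in(("top",t,t0,(185,235,270,335)),("side",s,s0,(130,220,220,340))):
    d=np.abs(f["pixels"].astype(float)-f0["pixels"]).mean(2)[bx[0]:bx[1],bx[2]:bx[3]]; print(n,d.max(),(d>25).sum())
```

```text
t 38.58 st [-165.7   34.7  107.6] rpy [ 3.14e+00  1.00e-03 -1.71e+00] F [ 0.6  0.1 -0.3] w 0.0002
top 17.0 0
side 49.333333333333336 4
```

View pics/end.png

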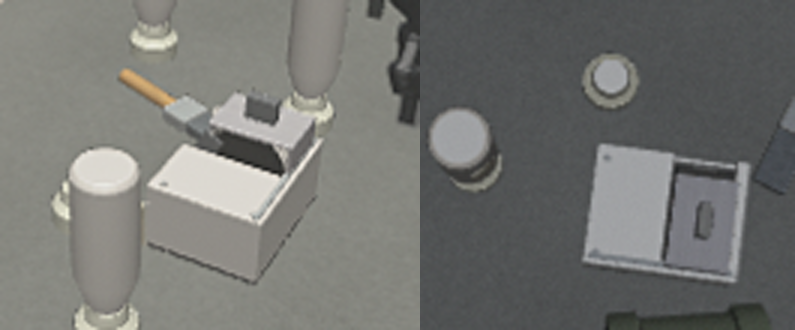

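Run:
```python
from h import *
print(bot.job_done())
```

```text
the job is handed in; nothing more can be done
None
```

The guard is shut over the drum again and number 5 should be in the middle of the window, about 1 mm off by my estimate. I handed the job in at about 38.6 s with the arm clear. I never saw the digit in the window itself, because neither camera can see into it.

- **Guard open:** I pushed the fin with closed fingers until the guard hit its open stop, at about 31 N.
- **Rolling the drum:** Touch put the rim top about 28 mm above the deck. Fingertip readings while rolling were about 5 to 11 N down, read only between moves, so a short peak could have gone unseen. That is against the 20 N limit.
- **Finding where 5 stands:** I rolled the drum gently to both of its end stops, with sideways force up to 9 N, so it passed 5 on the way.
    - The stops sit about 8.4° beyond 0 and 9, and the drum had started almost exactly on 1.
    - Both results place the window middle about 65.8° from the top of the drum.
- **Final position:** The digits seen on the open drum (6, 7 and 8) put 5 about 1° from the middle, roughly 0.8 mm of rim. Image and calibration error add about as much again. I left it there rather than make another small correction.
- **Guard shut:** I pushed the fin back until it hit the shut stop at about 32 N, which agrees with the full 80 mm of travel.
- **Last checks:** The final top picture of the station matched the starting one. The side picture differed in 4 pixels, which I did not look into. In the last pictures the things around the station showed no sign of having moved. Only part of the scene was in those views, and I compared pixels only around the station.

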